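# Close the budgie's treat pot: seat the disk, screw on the ring

## Robot

A 6-joint arm with a two-finger parallel gripper is mounted at the origin on the work surface. World frame = base frame: x ahead of the robot, y to its left, z up, the work surface at z = 0. Lengths are in mm, angles in degrees, forces in N, time in s.
With the tool pointing down it reaches from about 425 to 950 mm from the base axis. Payload 14.7 kg.
Tool frame: the origin (TCP) lies on the centre line of the jaws, within the pads' length; the fingertips stand 11 mm ahead of it and the grasp point (between the pads) lies 8 mm behind it (env.finger_overhang is the distance from the TCP to the fingertips, in mm); x points along the fingers, y is the direction in which the jaws open and shut, and the axes are right-handed (so a half turn about x gives the same grasp; the last joint's range is limited). The gripper opens to 85 mm and grips with 20 to 120 N. Pads are 22 mm wide; open, the fingers measure 114 mm over their backs; the gripper's body (76 mm by 85 mm) begins 54 mm behind the grasp point. The pads swing forward as they close: fully open they stand 13 mm farther back than shut.
Start: joints at [-72.17, 27.513, 91.461, -0, 61.026, -2.67], TCP at [227.655, -608.823, 242.297] pointing down, gripper open.
Joint ranges: [-157.49, 157.49], [-46.99, 117.5], [13.45, 153.17], [-89.5, 269.5], [5.16, 153.95], [-167.48, 167.48]. Speed limits (degrees/s): [108.29, 108.29, 136.94, 172.46, 172.46, 172.46].

## Interface

Orientations are given as [roll, pitch, yaw] about the fixed x, y, z axes, in that order (R = Rz(yaw) Ry(pitch) Rx(roll)).
In Python, from station import readout, vision, workorder, env gives the robot as it stands. The module is installed in compiled form; this text tells all that it offers.
- The arm moves only by the tool jog_arm, never from a script. Its argument "series" is a list of rows, each a list of 7 numbers: the turn, a rotation vector about the tool's x, y, z in degrees, then the shift along the tool's x, y, z in cm, then the finger opening in cm, from 0 to 8.54. A call has 1 to 10 rows; each row shifts and turns the commanded pose from where the row before left it, along the tool's axes as they then stand; what a row does not reach is not made up. A row lasts 1/8 s, in which the tool goes at most 62.5 mm and 10.7 degrees, less where a joint would pass 70% of its speed; a pose out of reach is approached as far as the arm can. A call with a gripper value outside its range is refused whole. The fingers move at their own pace and stop on an object; the grip force is fixed at half the most. Time passes only in rows, so rows that do not move let the fingers close. It gives the time, the measured TCP pose, the force and the opening at its end, in the units of the state.
- readout.observe(): the state, without advancing time (a new reading comes with each control period).
- vision.get_image(name): name is "side" or "top" or "wrist"; returns a dict with "color" (420x560x3 uint8, red, green, blue), "fov_y" (degrees; the focal length in pixels is half the picture's height over the tangent of half this angle, whatever the lens; pixels are square), "cx", "cy" (the principal point, pixels), "world_to_cam" (4x4, takes a point from world to camera coordinates). Camera axes: x right, y up, looking along -z (the intrinsics and any distortion apply to the point x, -y, -z); pixel columns grow to the right and rows downward; lengths in mm; the calibration is good to about 2 mm. A picture is of the moment at which its call begins. There is no depth.
- workorder.close_job(): hands the job in, once; it reports no verdict.
Trained networks look in a picture, given as the dict that the camera call returned (one of the last four; its "shot" number tells which), for a name from the list of things; names that differ only in an ending like _2 or _b are one class to them, and where a whole thing is asked for, a point or a joint stands for the part that bears it (a point fixed in the world has none). Each returns a list of dicts, best first, with "score" (0 to 1); they miss things now and then, are a little off and sometimes report something else, mostly with a low value. They report only what shows in the picture. A call takes as long as a camera call. They do not tell look-alikes from the thing itself.
- vision.recognise(target, picture): "at" ([x, y, z] in mm, in world coordinates, good to about 4 mm: the middle of the surface that is visible of it).
- vision.masks_of(target, picture): "mask" (420x560 bool, what is visible of it).
The state is a dict: "t": time; "qpos": joint angles; "qvel": joint speeds; "tau": joint torques, N m; "tcp_pos": TCP position; "ee_rot": TCP orientation; "force": force on the tool from outside, world axes, zero at the start; "torque": the same for the moment, N m; "finger_gap": opening from 0.0 (shut) to 1.0 (fully open).
Only numpy, scipy, OpenCV 4.12 (cv2) and the standard library are available. Lean on these libraries where they do the work, as an engineer would, in place of code of your own. Each camera call takes 0.05 s, during which the arm holds its last target.

## Task

Close the white treat pot for the budgie: take the yellow disk off the sloping rack and seat it flat in the pot's mouth, fin upwards, then set the blue ring over it with the ends of its arch over the red dots and screw it clockwise until it stops, with the arch over the green dots. Let go of everything and leave the steel box, the mirror toy, the perch and the orange ball where they are.

Things in the scene. Friction and masses are not known exactly. Their poses are not given: they have to be found in the camera images.
- pot_mouth (a point): Centre of the mouth of the fixed white pot, level with its rim, 112 mm above the table; z up, x towards a green dot. The mouth is a round recess 65 mm wide and 7 mm deep; its flat floor is a ledge around a 50 mm hole. The neck is 72 mm wide outside and stands 27 mm above the pot's shoulder (124 mm wide). The pot is screwed down on a wooden foot 150 mm wide and does not move.
- pot_red (a point): One of two opposite red dots on the pot's shoulder, 55 mm from its axis, 85 mm above the table: middle of a 60 deg gap in the neck's thread. It lies 70 deg counter-clockwise (from above) from the mouth's x axis; the other is opposite. With its arch over the red dots the ring goes straight down onto the rim, up to 15 deg out either way.
- pot_green (a point): One of two opposite green dots on the shoulder, 55 mm from the axis, on the mouth's +x axis. From the red dots the ring turns 70 deg clockwise (from above) to a hard stop with its arch over the green dots. The neck's two thread lugs (to 85 mm diameter) slope and can draw the ring down up to 3 mm as it turns; at the stop 1.5 mm of vertical play is left.
- disk_center (a point): Loose yellow disk, 60 mm wide, 6 mm thick, 60 g; straight fin on top: 32 mm long along x, 10 mm wide along y, 16 mm above the disk's face. Point: on its axis, 11 mm above its underside; z out of the fin's side. It starts on the rack's face, 35 deg from level, held by two 8 mm pegs at its lower edge, fin running up the slope. Seated in the mouth, the point is 4 mm above the rim.
- ring_center (a point): Loose blue screw ring, 99 mm wide, 68 mm high, 120 g, upright on the table. Point: on its axis, 34 mm above its lower edge; z up, x along its arch; same shape after a half turn. Skirt 91 mm wide inside; top flange 20 to 24 mm above the lower edge, with a 50 mm hole. Two white tabs (17 mm wide, 5 high, 6.5 inwards) at the lower edge below the arch's ends. Fully down, the point is 14 mm above the rim.
- ring_bar (a point): Centre of the straight level bar of the ring's arch, on the ring's axis, 27 mm above ring_center. The bar is 93 mm long along x, 12 mm wide along y and 14 mm high, with 30 mm open beneath it down to the flange; it is the place to grip and turn the ring.
- rack: The fixed wooden sloping rack, 130 x 110 mm on the table and about 115 mm high at its back; origin at the centre of its underside. Its face slopes 35 deg from level, the low edge at its -x side. The disk lies at the middle of the face, whose surface is there 75 mm above the table, straight above the origin.
- latchbox_center (a point): Bystander: stainless steel latch box, 114 x 154 x 84 mm; the point is its centre.
- mirror_center (a point): Bystander: flat green mirror toy, a 76 mm round with a handle 55 mm long along +x, 12 mm thick; the point is the centre of the round.
- perch_center (a point): Bystander: natural wood perch, 185 mm long along x, about 24 mm high, lying down; the point is its middle.
- ball_center (a point): Bystander: orange foraging ball, 64 mm in diameter with a flattened foot; the point is its centre.
Not all that is in view belongs to the job. Several things look just like the part that bears ring_center: the one meant starts farthest to the robot's left. Of the things that look like the part that bears disk_center, the smaller one is meant.

How it is judged:
By the outcome, as a careful person would: the job done as asked, in the order asked, and still so for the second after the job is handed in, with the robot touching nothing.
It also fails if it takes over 58 s, if anything falls off the work surface, if the arm or the gripper's body presses on something with over 40 N, if the wrist force passes 120 N, or if a joint passes its speed limit or range.

## Working session

There is one attempt and no reset: what is moved stays moved. The work goes in short steps, Python scripts to look and compute and a tool call to move; the robot and the scene stay as the last step left them, time stands still between calls to the robot, and variables do not carry over. Pictures are saved under pics/ and viewed, and the job is handed in when it is done.

Besides the shell and the picture viewer there is one more tool, called as name([rows], argument=value, ...), one row to a line, values as JSON. jog_arm: Moves the arm, as the interface text tells. Its arguments: {"type":"object","properties":{"series":{"type":"array","items":{"type":"array","items":{"type":"number"}}}},"required":["series"]}

```bash
mkdir -p pics; ls
cat > h.py <<'E'
import numpy as np, cv2
from station import readout, vision, workorder, env
def save(d,n,scale=1): 
    im=d["color"][:,:,::-1]
    if scale!=1: im=cv2.resize(im,None,fx=scale,fy=scale)
    cv2.imwrite(n,im)
def f(d): return 210/np.tan(np.radians(d["fov_y"]/2))
def proj(d,p):
    c=d["world_to_cam"]@np.append(p,1); return d["cx"]+f(d)*c[0]/-c[2], d["cy"]+f(d)*(-c[1])/-c[2]
def ray(d,u,v):
    W=np.array(d["world_to_cam"]); R=W[:3,:3]; o=-R.T@W[:3,3]
    r=R.T@np.array([(u-d["cx"])/f(d),-(v-d["cy"])/f(d),-1]); return o,r/np.linalg.norm(r)
def atz(d,u,v,z):
    o,r=ray(d,u,v); return o+r*(z-o[2])/r[2]
def tri(a,b):
    (o1,r1),(o2,r2)=a,b
    A=np.stack([r1,-r2],1); s=np.linalg.lstsq(A,o2-o1,rcond=None)[0]
    p,q=o1+s[0]*r1,o2+s[1]*r2; return (p+q)/2,np.linalg.norm(p-q)
E
python3 - <<'E'
from h import *
np.set_printoptions(precision=2,suppress=True)
print(readout.observe())
for n in ["side","top","wrist"]:
    d=vision.get_image(n); save(d,f"pics/{n}0.png",1.4)
    print(n,{k:v for k,v in d.items() if k!="color"})
    for t in ["pot_mouth","pot_red","pot_green","disk_center","ring_center","ring_bar","rack","latchbox_center","mirror_center","perch_center","ball_center"]:
        try:
            for r in vision.recognise(t,d): print(t,np.round(r["at"]),round(r["score"],2),np.round(proj(d,r["at"])))
        except Exception as e: print(t,e)
E
```

```text
pics
{'t': 0.0, 'qpos': array([-72.17,  27.55,  91.49,  -0.  ,  61.02,  -2.67]), 'qvel': array([ 0.09,  0.04,  0.01,  0.03, -0.05,  0.04]), 'tau': array([  0.  , -95.06, -43.02,  -0.  ,   0.01,   0.  ]), 'tcp_pos': array([ 227.53, -608.46,  241.66]), 'ee_rot': array([-91.99,  89.93, 108.51]), 'force': array([-0.45,  0.32, -0.71]), 'torque': array([ 0.02, -0.01, -0.06]), 'finger_gap': 0.9999404884716646}
side {'fov_y': 46.856805632828525, 'cx': 270.0198087341144, 'cy': 213.8206696989748, 'world_to_cam': array([[    1.  ,    -0.05,     0.01,  -558.12],
       [    0.03,     0.74,     0.67,   -48.03],
       [   -0.04,    -0.67,     0.74, -1148.81],
       [    0.  ,     0.  ,     0.  ,     1.  ]]), 'shot': 1}
pot_mouth [558. -92.  76.] 0.75 [272. 237.]
pot_mouth [548. 278.  86.] 0.59 [261. 127.]
pot_red [553. -92.  77.] 0.6 [270. 237.]
pot_green [557. -92.  78.] 0.62 [272. 236.]
disk_center [405. 286.   6.] 0.82 [210. 150.]
disk_center [550. 281.  86.] 0.52 [262. 126.]
disk_center [557. -94.  78.] 0.43 [272. 236.]
ring_center [ 318. -325.   22.] 0.91 [152. 353.]
ring_center [ 465. -256
[... 1544 characters left out ...]
 10.] 0.74 [162. 147.]
mirror_center [551. 283.  86.] 0.62 [136. 214.]
mirror_center [ 737. -262.   20.] 0.43 [368. 142.]
perch_center [ 739. -267.   19.] 0.73 [370. 141.]
perch_center [551. -56.  88.] 0.64 [288. 213.]
ball_center [430.  24.  50.] 0.79 [253. 268.]
ball_center [ 468. -231.   20.] 0.45 [360. 251.]
wrist {'fov_y': 58.96535437128749, 'cx': 286.39252328354024, 'cy': 216.03804215812835, 'world_to_cam': array([[   0.35,   -0.94,   -0.  , -648.57],
       [   0.89,    0.33,   -0.31,   40.61],
       [   0.29,    0.11,    0.95, -379.96],
       [   0.  ,    0.  ,    0.  ,    1.  ]]), 'shot': 3}
ring_center [ 280. -348.   18.] 0.72 [24. 20.]
ring_bar [ 286. -347.   22.] 0.77 [21. 11.]
```

View pics/side0.png

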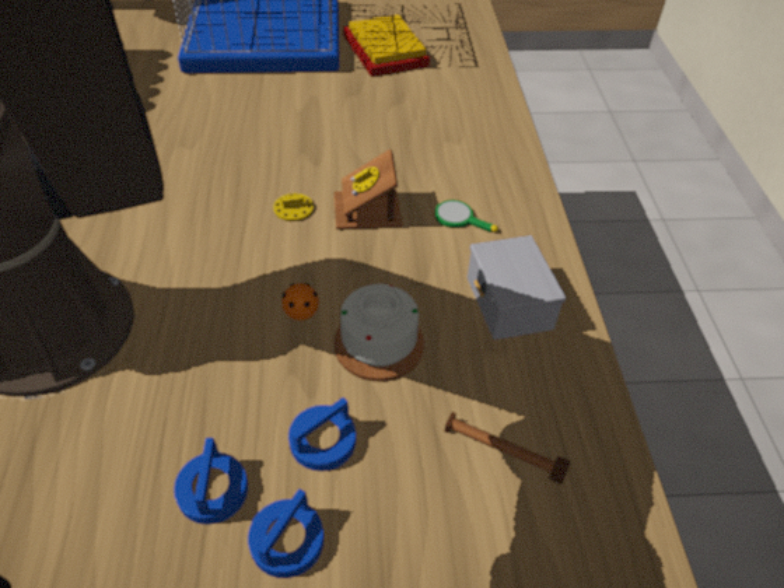

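View pics/top0.png

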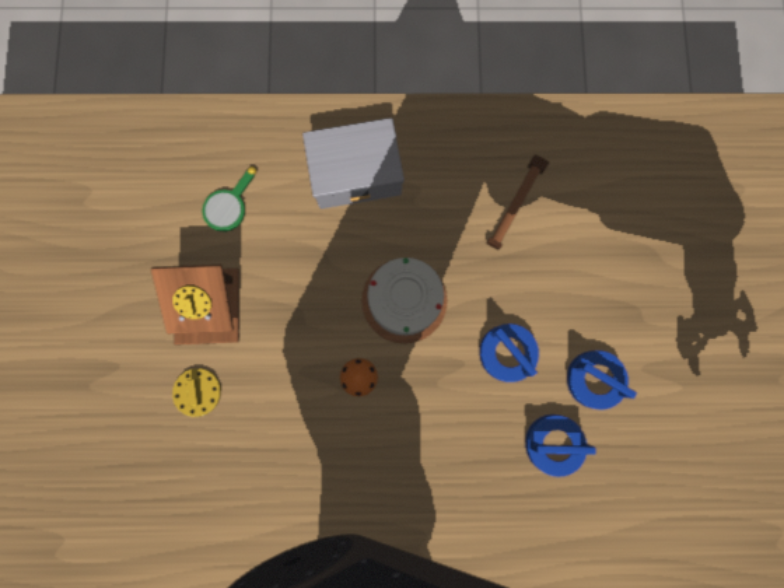

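View pics/wrist0.png

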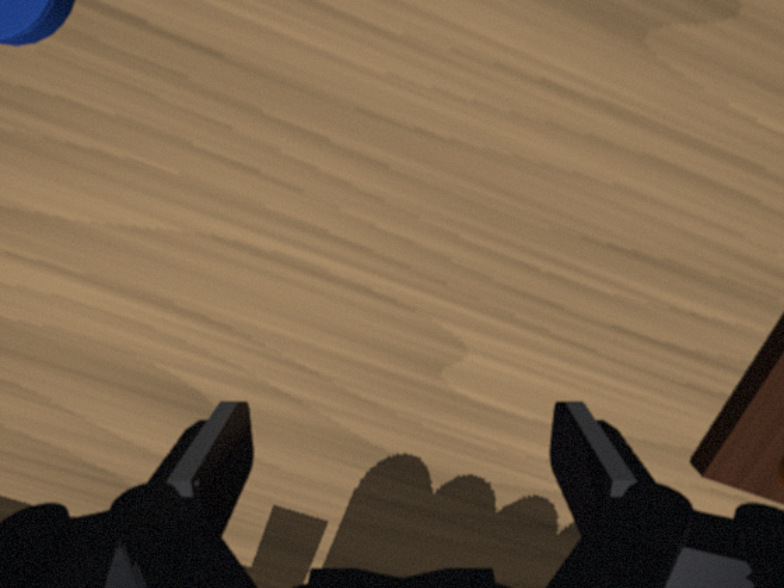

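```bash
cat >> h.py <<'E'
from scipy.spatial.transform import Rotation as Ro
np.set_printoptions(precision=2,suppress=True)
def pose():
    s=readout.observe(); return np.array(s["tcp_pos"]),Ro.from_euler("xyz",s["ee_rot"],degrees=True).as_matrix()
def crop(d,u,v,h,n,k=4):
    u,v=int(u),int(v); x0=max(0,u-h);y0=max(0,v-h)
    im=d["color"][y0:v+h,x0:u+h,::-1]; im=cv2.resize(im,None,fx=k,fy=k,interpolation=cv2.INTER_CUBIC); cv2.imwrite(n,im); print(n,"origin",x0,y0,"scale",k)
E
python3 - <<'E'
from h import *
print(env.finger_overhang)
p,R=pose(); print(p);print(R)
d=vision.get_image("wrist"); W=d["world_to_cam"]
c=-W[:3,:3].T@W[:3,3]; print("cam in tool",R.T@(c-p)); print("cam axes in tool\n",R.T@W[:3,:3].T)
d=vision.get_image("top"); crop(d,288,213,45,"pics/tpot.png",8); crop(d,137,215,40,"pics/tdisk.png",8);crop(d,364,250,40,"pics/tring.png",8)
d=vision.get_image("side"); crop(d,272,225,45,"pics/spot.png",8); crop(d,262,135,40,"pics/sdisk.png",8);crop(d,230,312,40,"pics/sring.png",8)
print(readout.observe()["t"])
E
cd pics; python3 -c "
import cv2,numpy as np
a=[cv2.resize(cv2.imread(f'{n}.png'),(400,400)) for n in ['tpot','spot']]
cv2.imwrite('m1.png',np.hstack(a))
a=[cv2.resize(cv2.imread(f'{n}.png'),(400,400)) for n in ['tdisk','tring']]
cv2.imwrite('m2.png',np.hstack(a))"
```

```text
11.0
[ 227.67 -608.82  242.31]
[[ 0.    0.35 -0.94]
 [ 0.   -0.94 -0.35]
 [-1.   -0.   -0.  ]]
cam in tool [-130.54   -1.03  -80.51]
cam axes in tool
 [[ 0.    0.31 -0.95]
 [ 1.    0.    0.  ]
 [ 0.   -0.95 -0.31]]
pics/tpot.png origin 243 168 scale 8
pics/tdisk.png origin 97 175 scale 8
pics/tring.png origin 324 210 scale 8
pics/spot.png origin 227 180 scale 8
pics/sdisk.png origin 222 95 scale 8
pics/sring.png origin 190 272 scale 8
1.95
```

View pics/m1.png

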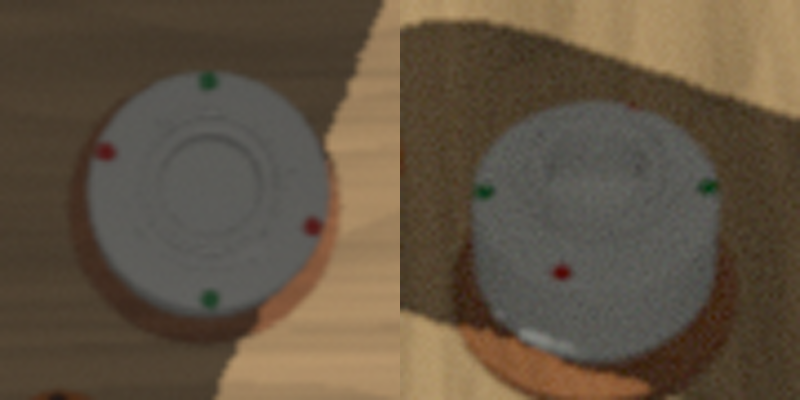

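View pics/m2.png

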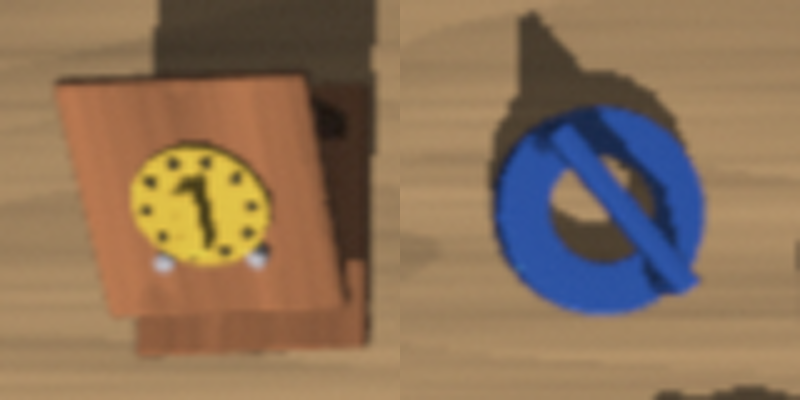

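Run:
```python
from h import *
for cam in ["top","side"]:
    d=vision.get_image(cam); im=d["color"].astype(float)
    hsv=cv2.cvtColor(d["color"],cv2.COLOR_RGB2HSV)
    pc=proj(d,[550,-57,85]); pts={}
    for nm,m in [("red",((hsv[...,0]<8)|(hsv[...,0]>172))&(hsv[...,1]>130)),("green",(hsv[...,0]>50)&(hsv[...,0]<90)&(hsv[...,1]>80))]:
        n,l,st,ce=cv2.connectedComponentsWithStats(m.astype(np.uint8))
        for i in range(1,n):
            if st[i,4]>=3 and np.hypot(*(ce[i]-pc))<40: 
                p=atz(d,*ce[i],85); pts.setdefault(nm,[]).append(p); print(cam,nm,ce[i],st[i,4],p)
    for k,v in pts.items():
        if len(v)==2: a=v[0]-v[1]; print(k,"mid",(v[0]+v[1])/2,"len",np.linalg.norm(a),"ang",np.degrees(np.arctan2(a[1],a[0])))
```

```text
top red [266.12 201.88] 8 [577.17  -7.78  85.  ]
top red [313.   218.71] 7 [ 538.26 -112.85   85.  ]
top green [289.5 186. ] 6 [613.34 -60.97  85.  ]
top green [289.71 235.  ] 7 [502.14 -60.12  85.  ]
red mid [557.71 -60.31  85.  ] len 112.04177400114561 ang 69.68275179955677
green mid [557.74 -60.54  85.  ] len 111.19553111727508 ang -0.439064066397603
side red [262.88 240.88] 8 [ 537.33 -110.38   85.  ]
side green [296.  221.5] 6 [612.58 -58.35  85.  ]
side green [245.17 222.83] 6 [500.31 -57.93  85.  ]
green mid [556.45 -58.14  85.  ] len 112.26376269216969 ang -0.21220171600286059
```

```bash
cat >> h.py <<'E'
def Rt(x,yang=None,y=None):
    x=np.array(x,float);x/=np.linalg.norm(x)
    if y is None: y=np.array([np.cos(np.radians(yang)),np.sin(np.radians(yang)),0])
    y=np.array(y,float); y=y-x*(x@y); y/=np.linalg.norm(y); return np.stack([x,y,np.cross(x,y)],1)
def down(a): return Rt([0,0,-1],a)
def plan(start,tgts,n=None,g=8.5,vmax=45,wmax=7):
    """tgts list of (pos,R[,g]); prints rows"""
    p,R=start; out=[]
    for T in tgts:
        q,Q=np.array(T[0],float),T[1]; gg=T[2] if len(T)>2 else g
        rv=Ro.from_matrix(R.T@Q).as_rotvec(degrees=True)
        N=int(max(1,np.ceil(np.linalg.norm(q-p)/vmax),np.ceil(np.linalg.norm(rv)/wmax)))
        p0,R0=p.copy(),R.copy()
        for i in range(N):
            qi=p0+(q-p0)*(i+1)/N; Ri=R0@Ro.from_rotvec(rv*(i+1)/N,degrees=True).as_matrix()
            r=Ro.from_matrix(R.T@Ri).as_rotvec(degrees=True); s=R.T@(qi-p)/10
            row=[round(float(x),1)+0.0 for x in r]+[round(float(x),2)+0.0 for x in s]+[gg]
            out.append(row)
            R=R@Ro.from_rotvec(row[:3],degrees=True).as_matrix() if any(row[:3]) else R
            # shift in axes before turn
            p=p+(R0 if False else Rprev(R,row))@np.array(row[3:6])*10
    for i in range(0,len(out),10): print("[%s]"%",".join(str(r).replace(" ","") for r in out[i:i+10]))
    print(len(out),"rows; end",p)
    return p,R
def Rprev(R,row): return R@Ro.from_rotvec(row[:3],degrees=True).inv().as_matrix()
E
python3 - <<'E'
from h import *
plan(pose(),[([469,-233,210],down(-52))])
E
```

```text
[[-1.8,0.0,0.0,0.32,-2.67,-3.58,8.5],[-1.7,0.0,0.0,0.33,-2.57,-3.66,8.5],[-1.8,0.0,0.0,0.32,-2.45,-3.73,8.5],[-1.7,0.0,0.0,0.32,-2.33,-3.81,8.5],[-1.8,0.0,0.0,0.33,-2.22,-3.87,8.5],[-1.7,0.0,0.0,0.32,-2.1,-3.95,8.5],[-1.8,0.0,0.0,0.32,-1.97,-4.0,8.5],[-1.7,0.0,0.0,0.32,-1.85,-4.07,8.5],[-1.8,0.0,0.0,0.33,-1.73,-4.11,8.5],[-1.7,0.0,0.0,0.32,-1.6,-4.17,8.5]]
10 rows; end [ 468.99 -233.07  210.01]
```

jog_arm([
  [-1.8,0.0,0.0,0.32,-2.67,-3.58,8.5],
  [-1.7,0.0,0.0,0.33,-2.57,-3.66,8.5],
  [-1.8,0.0,0.0,0.32,-2.45,-3.73,8.5],
  [-1.7,0.0,0.0,0.32,-2.33,-3.81,8.5],
  [-1.8,0.0,0.0,0.33,-2.22,-3.87,8.5],
  [-1.7,0.0,0.0,0.32,-2.1,-3.95,8.5],
  [-1.8,0.0,0.0,0.32,-1.97,-4.0,8.5],
  [-1.7,0.0,0.0,0.32,-1.85,-4.07,8.5],
  [-1.8,0.0,0.0,0.33,-1.73,-4.11,8.5],
  [-1.7,0.0,0.0,0.32,-1.6,-4.17,8.5],
])

```text
t: 3.3
tcp_pos: [469.8, -231.9, 210.1]
ee_rot: [111.1, 90.0, -30.9]
force: [0.6, -1.0, -0.5]
finger_gap: 0.993
```

Run:
```python
from h import *
print(pose(), readout.observe()["t"],readout.observe()["qpos"])
d=vision.get_image("wrist"); save(d,"pics/w1.png",1.4)
for t in ["ring_center","ring_bar"]:
  for r in vision.recognise(t,d): print(t,r["at"],r["score"],proj(d,r["at"]))
np.save("w1.npy",d,allow_pickle=True)
```

```text
(array([ 469.76, -231.87,  210.08]), array([[ 0.  ,  0.62, -0.79],
       [-0.  , -0.79, -0.62],
       [-1.  ,  0.  , -0.  ]])) 3.3 [-29.59  19.68 109.96  -0.    50.33  22.36]
ring_center [309.1, -304.5, 21.9] 0.8 (np.float64(246.99936472207025), np.float64(351.6491759748031))
ring_center [417.7, -361.5, 28.2] 0.65 (np.float64(359.98780162075997), np.float64(312.5325580530485))
ring_bar [469.4, -239.8, 25.7] 0.9 (np.float64(294.71320446640675), np.float64(196.49343972307398))
ring_bar [418.8, -367.1, 23.3] 0.8 (np.float64(364.06391597342224), np.float64(312.02257385260793))
ring_bar [318.7, -303.8, 26.6] 0.6 (np.float64(251.57873706343022), np.float64(348.1129186588488))
```

View pics/w1.png

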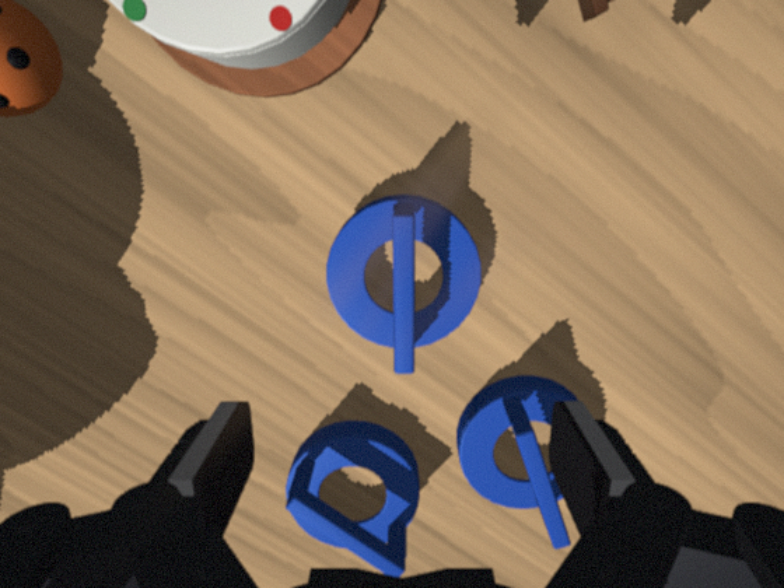

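Run:
```python
from h import *
d=np.load("w1.npy",allow_pickle=True).item()
a=atz(d,404/1.4,216/1.4,68);b=atz(d,403.5/1.4,372/1.4,68)
print(a,b,(a+b)/2,np.linalg.norm(a-b),np.degrees(np.arctan2(*(a-b)[1::-1])))
t=vision.get_image("top")
# top crop /tring: scale 5 view, origin 324,210
A=(324+562/5-400/5,210+130/5);B=(324+(685-400)/5,210+285/5)
for z in (61,68):
  print(A,B); p,q=atz(t,*A,z),atz(t,*B,z); print(p,q,(p+q)/2,np.linalg.norm(p-q))
mid_w=ray(d,*proj(d,(a+b)/2)); mid_t=ray(t,(A[0]+B[0])/2,(A[1]+B[1])/2)
print(tri(mid_w,mid_t))
crop(d,286,200,70,"pics/w1c.png",5)
```

```text
[ 500.22 -208.48   68.  ] [ 429.27 -263.82   68.  ] [ 464.74 -236.15   68.  ] 89.97316561107601 37.951996909267955
(356.4, 236.0) (381.0, 267.0)
[ 500.32 -214.15   61.  ] [ 429.69 -267.44   61.  ] [ 465.  -240.8   61. ] 88.47938014822137
(356.4, 236.0) (381.0, 267.0)
[ 499.88 -212.66   68.  ] [ 429.81 -265.52   68.  ] [ 464.85 -239.09   68.  ] 87.77313785190557
(array([ 464.83, -237.33,   69.59]), np.float64(2.985017936951774))
pics/w1c.png origin 216 130 scale 5
```

View pics/w1c.png

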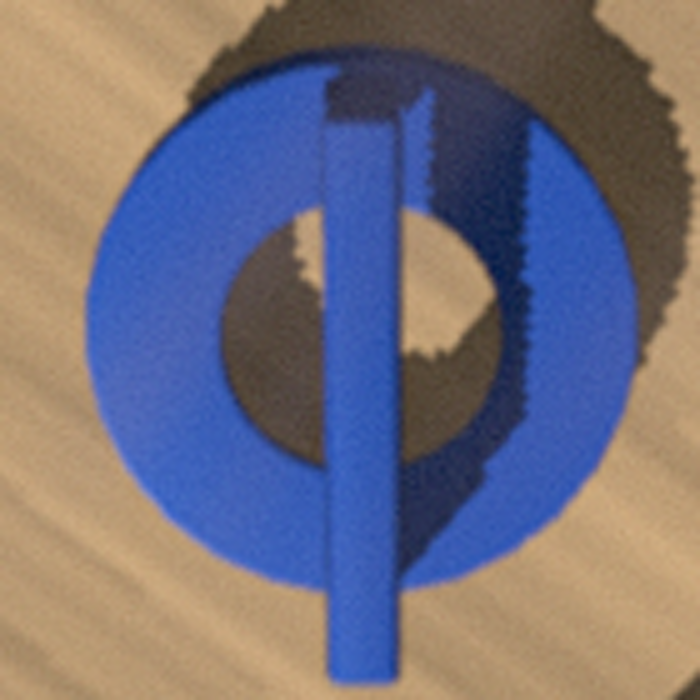

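Run:
```python
from h import *
t=vision.get_image("top")
print(atz(t,137,216,80), [atz(t,97+(x)/5,175+y/5,z) for x,y,z in [(164,263,70),(258,258,70)]])
s=plan(pose(),[([557,-60,250],down(-75))])
```

```text
[547.64 282.45  80.  ] [array([522.52, 301.  ,  70.  ]), array([524.49, 258.75,  70.  ])]
[[4.6,0.0,0.0,-0.8,-1.64,-3.52,8.5],[4.6,0.0,0.0,-0.8,-1.92,-3.38,8.5],[4.6,0.0,0.0,-0.8,-2.19,-3.21,8.5],[4.6,0.0,0.0,-0.8,-2.43,-3.02,8.5],[4.6,0.0,0.0,-0.8,-2.67,-2.83,8.5]]
5 rows; end [557.05 -60.01 250.04]
```

jog_arm([
  [4.6,0.0,0.0,-0.8,-1.64,-3.52,8.5],
  [4.6,0.0,0.0,-0.8,-1.92,-3.38,8.5],
  [4.6,0.0,0.0,-0.8,-2.19,-3.21,8.5],
  [4.6,0.0,0.0,-0.8,-2.43,-3.02,8.5],
  [4.6,0.0,0.0,-0.8,-2.67,-2.83,8.5],
  [0,0,0,0,0,0,8.5],
])

```text
t: 4.3
tcp_pos: [558.3, -59.3, 250.6]
ee_rot: [163.8, 89.9, -1.2]
force: [-1.2, -0.8, -0.2]
finger_gap: 0.993
```

Run:
```python
from h import *
print(pose(), readout.observe()["t"],readout.observe()["qpos"])
d=vision.get_image("wrist"); save(d,"pics/w2.png",1.4)
np.save("w2.npy",d,allow_pickle=True)
hsv=cv2.cvtColor(d["color"],cv2.COLOR_RGB2HSV)
pc=proj(d,[557,-60,85]); pts={}
for nm,m in [("red",((hsv[...,0]<8)|(hsv[...,0]>172))&(hsv[...,1]>150)),("green",(hsv[...,0]>50)&(hsv[...,0]<90)&(hsv[...,1]>80))]:
        n,l,st,ce=cv2.connectedComponentsWithStats(m.astype(np.uint8))
        for i in range(1,n):
            if st[i,4]>=12 and np.hypot(*(ce[i]-pc))<140: 
                p=atz(d,*ce[i],85); pts.setdefault(nm,[]).append(p); print(nm,ce[i],st[i,4],p)
for k,v in pts.items():
        if len(v)==2: a=v[0]-v[1]; print(k,"mid",(v[0]+v[1])/2,"len",np.linalg.norm(a),"ang",np.degrees(np.arctan2(a[1],a[0])))
```

```text
(array([558.27, -59.31, 250.63]), array([[ 0.  ,  0.26, -0.97],
       [-0.  , -0.97, -0.26],
       [-1.  ,  0.  , -0.  ]])) 4.3 [ -9.17  19.89 102.78   0.01  57.24  65.83]
red [229.22 158.78] 92 [575.91  -6.02  85.  ]
red [339.33 234.19] 73 [ 537.08 -110.48   85.  ]
green [307.44 128.25] 16 [614.98 -59.86  85.  ]
green [269.11 257.29] 72 [500.69 -57.84  85.  ]
red mid [556.49 -58.25  85.  ] len 111.44626181407915 ang 69.60961545060587
green mid [557.83 -58.85  85.  ] len 114.31113111032786 ang -1.011754909112952
```

View pics/w2.png

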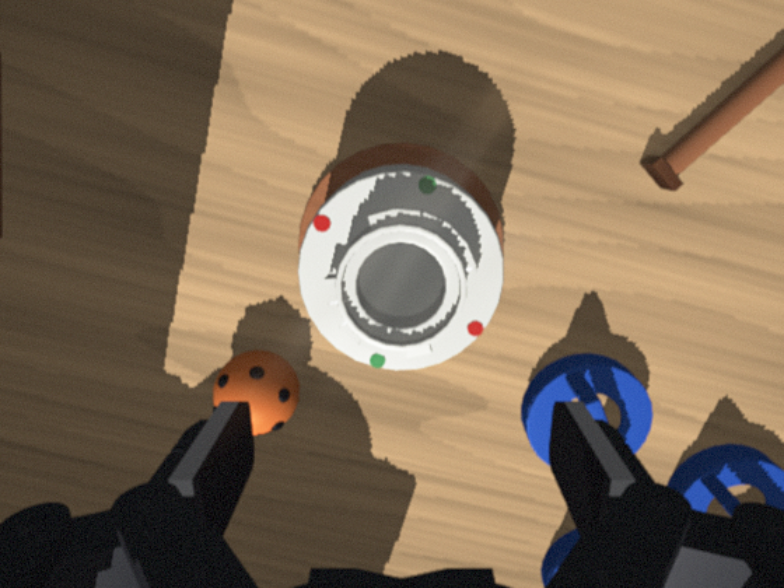

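```bash
cat >> h.py <<'E'
def rackR(psi):
    c,s=np.cos(np.radians(psi)),np.sin(np.radians(psi)); k,m=np.sin(np.radians(35)),np.cos(np.radians(35))
    n=np.array([-k*c,-k*s,m]); y=np.array([-s,c,0]); return n,y,Rt(-n,y=-y)
E
python3 - <<'E'
from h import *
d=np.load("w2.npy",allow_pickle=True).item()
t=vision.get_image("top")
print("mouth",atz(d,401/1.4,283/1.4,105),atz(t,290.5,209.6,105),tri(ray(d,401/1.4,283/1.4),ray(t,290.5,209.6)))
n,y,R=rackR(2.7)
q=np.array([546,282,84])+110*n; print(q)
s=plan(pose(),[(q+[0,0,40],R),(q,R)])
E
```

```text
mouth [558.47 -58.03 105.  ] [556.56 -61.74 105.  ] (array([557.11, -60.19,  99.72]), np.float64(3.5483526299524577))
[482.98 279.03 174.11]
[[1.5,4.4,0.5,0.45,-4.34,-0.21,8.5],[1.5,4.3,0.4,0.42,-4.35,-0.06,8.5],[1.5,4.4,0.5,0.38,-4.36,0.08,8.5],[1.5,4.3,0.5,0.34,-4.35,0.23,8.5],[1.5,4.4,0.4,0.28,-4.35,0.36,8.5],[1.5,4.4,0.5,0.22,-4.33,0.49,8.5],[1.4,4.3,0.5,0.13,-4.33,0.62,8.5],[1.5,4.4,0.4,0.05,-4.31,0.73,8.5],[0.0,0.0,0.0,3.27,0.01,2.3,8.5]]
9 rows; end [482.96 278.98 174.14]
```

jog_arm([
  [1.5,4.4,0.5,0.45,-4.34,-0.21,8.5],
  [1.5,4.3,0.4,0.42,-4.35,-0.06,8.5],
  [1.5,4.4,0.5,0.38,-4.36,0.08,8.5],
  [1.5,4.3,0.5,0.34,-4.35,0.23,8.5],
  [1.5,4.4,0.4,0.28,-4.35,0.36,8.5],
  [1.5,4.4,0.5,0.22,-4.33,0.49,8.5],
  [1.4,4.3,0.5,0.13,-4.33,0.62,4.0],
  [1.5,4.4,0.4,0.05,-4.31,0.73,4.0],
  [0.0,0.0,0.0,3.27,0.01,2.3,4.0],
  [0,0,0,0,0,0,4.0],
])

```text
t: 5.65
tcp_pos: [492.8, 207.9, 181.2]
ee_rot: [175.6, 62.2, 0.4]
force: [-0.5, 0.1, 1.4]
finger_gap: 0.469
```

Run:
```python
from h import *
print(pose(), readout.observe()["t"],readout.observe()["qpos"],rackR(2.7)[2])
d=vision.get_image("wrist"); save(d,"pics/w3.png",1.4)
np.save("w3.npy",d,allow_pickle=True)
for r in vision.recognise("disk_center",d): print(r["at"],r["score"],proj(d,r["at"]))
```

```text
(array([492.8 , 207.87, 181.18]), array([[ 0.47,  0.07, -0.88],
       [ 0.  , -1.  , -0.08],
       [-0.88,  0.04, -0.47]])) 5.65 [ 27.99  16.32 130.55 -57.64  14.84 167.23] [[ 0.57  0.05 -0.82]
 [ 0.03 -1.   -0.04]
 [-0.82  0.   -0.57]]
[397.0, 291.2, 31.6] 0.72 (np.float64(161.1513117098921), np.float64(411.3934668434418))
[551.5, 283.7, 91.3] 0.69 (np.float64(175.79591102036034), np.float64(194.38664444466502))
```

View pics/w3.png

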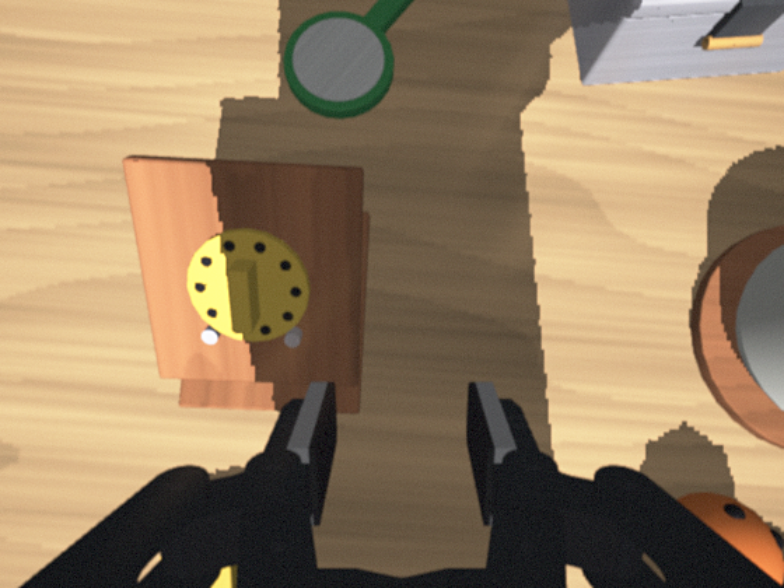

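```bash
cat > kin.py <<'E'
import numpy as np
from scipy.spatial.transform import Rotation as Ro
from scipy.optimize import least_squares
E3=np.eye(3)
def rz(a): return Ro.from_euler("z",a,degrees=True).as_matrix()
def ry(a): return Ro.from_euler("y",a,degrees=True).as_matrix()
def fk(q,P):
    a1,L2,L3,a3,d1,d6,off,offw=P
    A=rz(q[0]); B=A@ry(q[1]); C=B@ry(q[2]); D=C@rz(q[3])@ry(q[4]); F=D@rz(q[5])
    p=A@np.array([a1,off,d1])+B@np.array([0,0,L2])+C@np.array([a3,offw,L3])+D@np.array([0,0,d6])
    # tool x = hand axis z; at q6=0,down, tool y = radial
    # hand frame F at down: z down, x = ry(180)x=-radial, y=y
    T=F@np.array([[0,-1,0],[0,0,-1],[1,0,0]],float)   # cols: toolx=z, tooly=-x, toolz=-y
    return p,T
data=[([-72.17,27.55,91.49,0,61.02,-2.67],[227.6,-608.8,242.2],[-91.99,89.93,108.51]),
([-29.59,19.68,109.96,0,50.33,22.36],[469.76,-231.87,210.08],[111.1,90,-30.9]),
([-9.17,19.89,102.78,0.01,57.24,65.83],[558.27,-59.31,250.63],[163.8,89.9,-1.2]),
([27.99,16.32,130.55,-57.64,14.84,167.23],[492.8,207.87,181.18],[175.6,62.2,0.4])]
def fit():
    def r(P): return np.concatenate([fk(q,P)[0]-np.array(p) for q,p,e in data]+[(P-np.array([0,500,500,0,400,250,0,0]))*1e-3])
    return least_squares(r,[0,500,500,0,400,250,0,0]).x
P=fit()
lo=np.array([-157.49,-46.99,13.45,-89.5,5.16,-167.48]);hi=np.array([157.49,117.5,153.17,269.5,153.95,167.48])
def ik(p,T,q0):
    def r(q):
        a,b=fk(q,P); return np.concatenate([(a-p)/10,((Ro.from_matrix(b.T@T).as_rotvec(degrees=True))/2)])
    s=least_squares(r,np.clip(q0,lo+.01,hi-.01),bounds=(lo,hi)); return s.x,s.cost
if __name__=="__main__":
    np.set_printoptions(precision=2,suppress=True); print(P)
    for q,p,e in data:
        a,b=fk(q,P); print(a-p, Ro.from_matrix(b.T@Ro.from_euler("xyz",e,degrees=True).as_matrix()).as_rotvec(degrees=True))
E
python3 kin.py
```

```text
[ -0.91 597.41 446.2   32.97 319.11 361.42  15.17  15.19]
[ 0.05  0.15 -0.26] [ 0.   -0.   -0.01]
[ 0.05 -0.    0.08] [ 0.05 -0.01 -0.03]
[ 0.12 -0.03  0.23] [-0.01  0.01 -0.  ]
[ 0.01 -0.12 -0.05] [-0.07 -0.02 -0.01]
```

Run:
```python
from h import *
import kin
n,y,R=rackR(2.7)
c=np.array([546,282,84])
for sgn in (1,-1):
  R=Rt(-n,y=sgn*y)
  for so in (8,60,110,150):
    best=[]
    for j4 in (-60,0,60,120,180,240):
      for j6 in (-120,-40,40,120):
        for j5 in (15,50):
          q,c_=kin.ik(c+so*n,R,[28,25,110,j4,j5,j6])
          if c_<1e-3 and not any(np.allclose(q,b,atol=1) for b in best): best.append(q)
    print(sgn,so,*best)
```

```text
1 8 [ 35.09  32.84 129.11 236.08  21.73  63.37]
1 60 [ 37.35  26.48 130.95 249.61  20.36  51.14]
1 110 [ 39.79  20.14 131.98 266.46  20.28  35.54]
1 150 [ 41.95  15.02 132.25 -79.2   21.68  22.19]
-1 8 [  35.09   32.84  129.11  236.08   21.73 -116.63]
-1 60 [  37.35   26.48  130.95  249.61   20.36 -128.86]
-1 110 [  39.79   20.14  131.98  266.46   20.28 -144.46]
-1 150 [  41.95   15.02  132.25  -79.2    21.68 -157.81]
```

Run:
```python
from h import *
import kin
n,y,R=rackR(2.7)
c=np.array([546,282,84])
ps=np.radians(2.7)
for tilt in (0,5,10,15,20,25):
  k=np.radians(tilt); a=np.array([np.sin(k)*np.cos(ps),np.sin(k)*np.sin(ps),-np.cos(k)])
  for so in (8,60,110):
   for sgn in (1,-1):
    R=Rt(a,y=sgn*y)
    q,c_=kin.ik(c-so*a,R,[28,25,110,-20,40,0 if sgn>0 else 150])
    print(tilt,so,sgn,q,round(c_,4))
```

```text
0 8 1 [ 24.48  34.99 103.32   0.    41.69 -68.22] 0.0
0 8 -1 [ 24.48  34.99 103.32   0.    41.69 111.78] 0.0
0 60 1 [ 24.48  31.02 101.46  -0.    47.52 -68.22] 0.0
0 60 -1 [ 24.48  31.02 101.46  -0.    47.52 111.78] 0.0
0 110 1 [ 24.48  27.59  99.12  -0.    53.29 -68.22] 0.0
0 110 -1 [ 24.48  27.59  99.12  -0.    53.29 111.78] 0.0
5 8 1 [ 25.66  33.35 107.35  -3.42  34.75 -64.31] 0.0
5 8 -1 [ 25.66  33.35 107.35  -3.42  34.75 115.69] 0.0
5 60 1 [ 25.83  28.9  106.01  -3.02  40.54 -64.65] 0.0
5 60 -1 [ 25.83  28.9  106.01  -3.02  40.54 115.35] 0.0
5 110 1 [ 26.    24.96 104.15  -2.73  46.32 -64.89] 0.0
5 110 -1 [ 26.    24.96 104.15  -2.73  46.32 115.11] 0.0
10 8 1 [ 26.94  32.05 111.3   -8.79  27.8  -58.29] 0.0
10 8 -1 [ 26.94  32.05 111.3   -8.79  27.8  121.71] 0.0
10 60 1 [ 27.33  27.13 110.48  -7.53  33.51 -59.41] 0.0
10 60 -1 [ 27.33  27.13 110.48  -7.53  33.51 120.59] 0.0
10 110 1 [ 27.71  22.7  109.1   -6.65  39.31 -60.16] 0.0
10 110 -1 [ 27.71  22.7  109.1   -6.65  39.31 119.84] 0.0
15 8 1 [ 28.34  31.15 115.16 -18.15  21.07 -48.12] 0.0
15 8 -1 [ 28.34  31.15 115.16 -18.15  21
[... 227 characters left out ...]
2.37 126.88] 0.0
20 8 1 [ 29.86  30.72 118.9  -36.26  15.31 -28.98] 0.0
20 8 -1 [ 29.86  30.72 118.9  -36.26  15.31 151.02] 0.0
20 60 1 [ 30.82  24.96 119.12 -27.71  20.28 -37.11] 0.0
20 60 -1 [ 30.82  24.96 119.12 -27.71  20.28 142.89] 0.0
20 110 1 [ 31.8   19.59 118.68 -22.46  25.81 -41.98] 0.0
20 110 -1 [ 31.8   19.59 118.68 -22.46  25.81 138.02] 0.0
25 8 1 [ 31.5   30.8  122.49 -69.43  12.56   5.46] 0.0
25 8 -1 [ 30.59  30.4  120.89 -52.54  13.05 167.48] 0.5855
25 60 1 [ 32.83  24.73 123.25 -51.19  15.8  -12.15] 0.0
25 60 -1 [ 32.8   24.72 123.21 -50.85  15.82 167.48] 0.0004
25 110 1 [ 34.21  18.94 123.29 -39.26  20.43 -23.49] 0.0
25 110 -1 [ 34.21  18.94 123.29 -39.26  20.43 156.51] 0.0
```

Run:
```python
from h import *
d=np.load("w3.npy",allow_pickle=True).item()
crop(d,176,205,50,"pics/w3c.png",7)
```

```text
pics/w3c.png origin 126 155 scale 7
```

View pics/w3c.png

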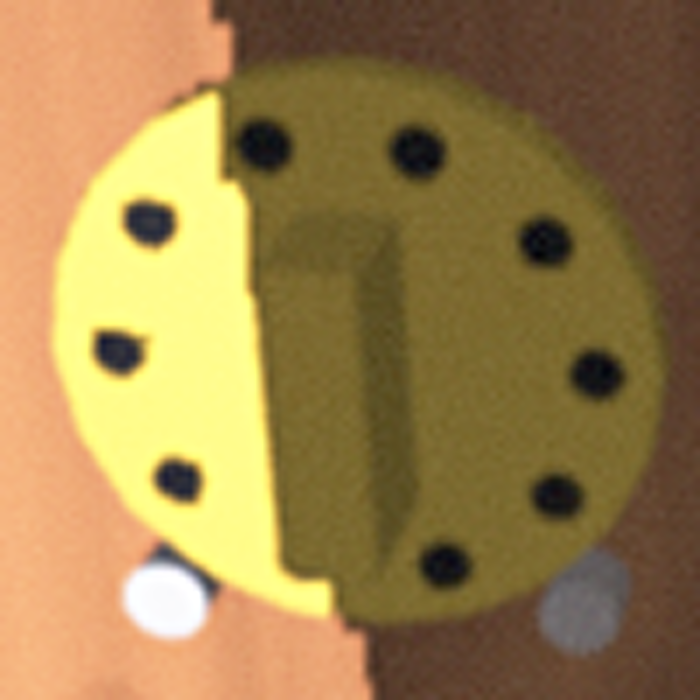

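```bash
cat > fitd.py <<'E'
from h import *
from scipy.optimize import least_squares
def model(th):
    x,y,z,ps=th; n,yy,_=rackR(ps); xx=np.cross(yy,n); c=np.array([x,y,z]); return c,xx,yy,n
def fitd(obs,th0=(546,282,84,2.7)):
    # obs: list of (cam dict, local coords(x,y,z), (u,v), weight)
    def r(th):
        c,xx,yy,n=model(th)
        return np.concatenate([w*(np.array(proj(d,c+xx*l[0]+yy*l[1]+n*l[2]))-uv) for d,l,uv,w in obs])
    s=least_squares(r,th0); return s.x,s.fun
E
python3 - <<'E'
from fitd import *
d=np.load("w3.npy",allow_pickle=True).item(); t=vision.get_image("top"); s=vision.get_image("side")
P=lambda x,y:(126+x/7,155+y/7)
W=[(d,(16,5,11),P(258,265),1),(d,(16,-5,11),P(360,270),1),(d,(-16,5,11),P(283,570),1),(d,(-16,-5,11),P(385,575),1)]
# disk face ellipse extremes approx centre
m=vision.masks_of("disk_center",t)
for k in m:
    ys,xs=np.nonzero(k["mask"]); print("top",xs.mean(),ys.mean(),len(xs),k["score"])
m2=vision.masks_of("disk_center",s)
for k in m2:
    ys,xs=np.nonzero(k["mask"]); print("side",xs.mean(),ys.mean(),len(xs),k["score"])
th,res=fitd(W); print("wrist only",th,res)
W2=W+[(t,(0,0,-4),(137.0,216.0),1)]
th,res=fitd(W2); print(th,res)
np.save("top.npy",t);np.save("side.npy",s)
crop(s,262,130,30,"pics/sd.png",10)
E
```

```text
top 136.15708812260536 215.15708812260536 522 0.57
top 154.11363636363637 281.8636363636364 44 0.41
side 209.69730941704037 147.4865470852018 446 0.73
side 261.5086206896552 127.84482758620689 232 0.49
wrist only [543.98 285.64  78.67   1.53] [-0.5   0.05  0.49  0.15 -0.06 -0.12  0.08 -0.1 ]
[544.17 285.89  77.67   1.48] [-0.38  0.07  0.53  0.19 -0.   -0.27  0.07 -0.24 -0.7   0.81]
pics/sd.png origin 232 100 scale 10
```

View pics/sd.png

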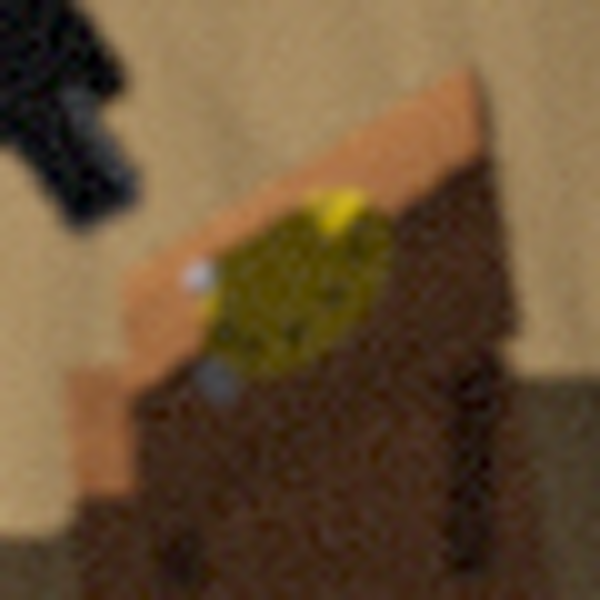

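```bash
cat >> h.py <<'E'
def hand(psi,tilt):
    k,p=np.radians(tilt),np.radians(psi); a=np.array([np.sin(k)*np.cos(p),np.sin(k)*np.sin(p),-np.cos(k)])
    return a,Rt(a,y=[np.sin(p),-np.cos(p),0])
E
python3 - <<'E'
from h import *
a,R=hand(2,20); c=np.array([545,284,82])
plan(pose(),[(c-90*a,R)],g=4.0)
E
```

```text
[[1.2,-4.1,-0.4,1.26,-3.62,-0.71,4.0],[1.2,-4.0,-0.4,1.24,-3.62,-0.71,4.0]]
2 rows; end [514.21 282.91 166.54]
```

jog_arm([
  [0.6,-2,-0.2,0.63,-1.81,-0.36,4],
  [0.6,-2,-0.2,0.63,-1.81,-0.36,4],
  [0.6,-2,-0.2,0.62,-1.81,-0.36,4],
  [0.6,-2,-0.2,0.62,-1.81,-0.36,4],
  [0,0,0,0,0,0,4],
])

```text
t: 6.58
tcp_pos: [514.3, 284.3, 165.8]
ee_rot: [-180.0, 69.9, 2.2]
force: [0.0, -0.4, 0.8]
finger_gap: 0.463
```

Run:
```python
from h import *
print(pose(), readout.observe()["t"],readout.observe()["qpos"],hand(2,20)[1])
d=vision.get_image("wrist"); save(d,"pics/w4.png",1.4)
np.save("w4.npy",d,allow_pickle=True)
u,v=proj(d,[545,284,84]);print(u,v); crop(d,u,v,60,"pics/w4c.png",6)
```

```text
(array([514.31, 284.29, 165.83]), array([[ 0.34,  0.04, -0.94],
       [ 0.01, -1.  , -0.04],
       [-0.94, -0.  , -0.34]])) 6.575 [ 31.97  22.1  118.88 -25.35  23.46 141.76] [[ 0.34  0.03 -0.94]
 [ 0.01 -1.   -0.03]
 [-0.94 -0.   -0.34]]
290.56493634554914 226.51052003703956
pics/w4c.png origin 230 166 scale 6
```

View pics/w4.png

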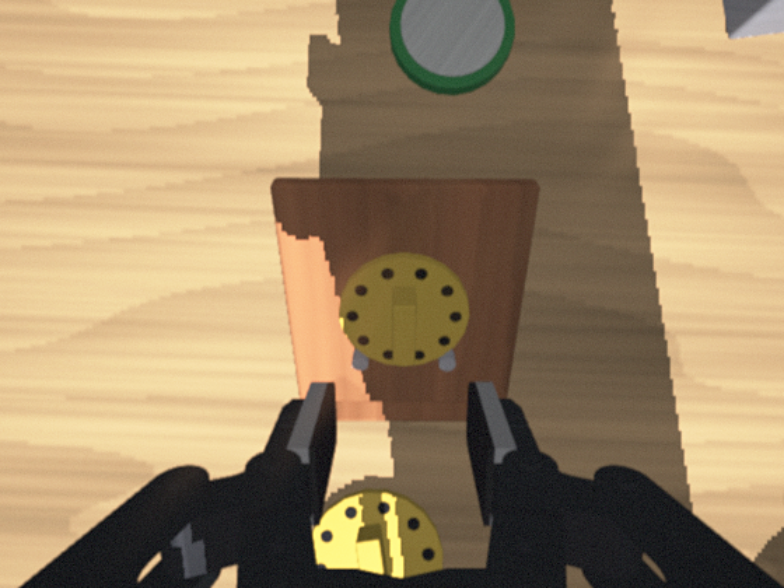

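View pics/w4c.png

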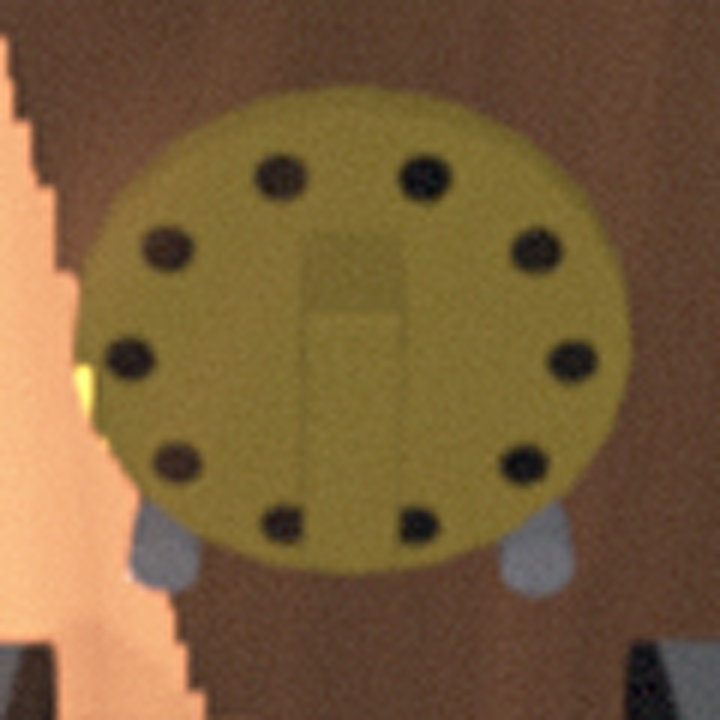

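Run:
```python
from fitd import *
d3=np.load("w3.npy",allow_pickle=True).item(); t=np.load("top.npy",allow_pickle=True).item(); s=np.load("side.npy",allow_pickle=True).item();d4=np.load("w4.npy",allow_pickle=True).item()
P=lambda x,y:(126+x/7,155+y/7)
Q=lambda x,y:(230+x/6,166+y/6)
W3=[(d3,(16,5,11),P(258,265),1),(d3,(16,-5,11),P(360,270),1),(d3,(-16,5,11),P(283,570),1),(d3,(-16,-5,11),P(385,575),1)]
W4=[(d4,(16,5,11),Q(300,312),1),(d4,(16,-5,11),Q(406,312),1),(d4,(16,5,-5),Q(305,232),1),(d4,(16,-5,-5),Q(405,232),1),(d4,(0,0,-5),Q(351,361),1)]
T=[(t,(0,0,-5),(136.6,215.6),1)]
S=[(s,(0,0,-5),(261.8,128.5),1)]
for nm,o in [("w4",W4),("w34",W3+W4),("w4t",W4+T),("w4s",W4+S),("all",W3+W4+T+S)]:
    th,res=fitd(o); print(nm,th,np.abs(res).max())
```

```text
w4 [542.69 285.15  82.26   1.2 ] 0.7820392082581975
w34 [543.05 284.94  81.66   1.89] 1.1115295036023838
w4t [542.78 285.12  81.13   1.31] 1.4391972075630122
w4s [542.8  285.14  80.09   1.22] 1.4088981536530127
all [543.12 284.97  81.31   1.77] 1.2922143694262331
```

Run:
```python
from h import *
a,R=hand(1.8,20); n=rackR(1.8)[0]; c=np.array([543,284.9,82.5])
T=c+3*n-7.8*a; print(T)
e=plan(pose(),[(T-20*a,R)],g=3.0,vmax=30)
plan(e,[(T,R)],g=3.0,vmax=7)
```

```text
[538.61 284.76  92.29]
[[0.2,0.0,0.0,2.87,-0.03,0.08,3.0],[0.2,-0.1,0.1,2.88,-0.03,0.07,3.0]]
2 rows; end [531.83 284.54 111.05]
[[0.0,0.0,0.0,0.67,0.0,0.0,3.0],[0.0,0.0,0.0,0.66,0.0,0.0,3.0],[0.0,0.0,0.0,0.67,0.0,0.0,3.0]]
3 rows; end [538.66 284.75  92.25]
```

jog_arm([
  [0.2,0,0,2,-0.02,0.05,3],
  [0.2,0,0,2,-0.02,0.05,3],
  [0,0,0,1.75,-0.02,0.05,3],
  [0,0,0,0.6,0,0,3],
  [0,0,0,0,0,0,3],
])

```text
t: 7.25
tcp_pos: [533.3, 284.0, 105.1]
ee_rot: [-180.0, 70.0, 1.9]
force: [-0.2, 0.0, 0.4]
finger_gap: 0.348
```

Run:
```python
from h import *
print(pose(), readout.observe()["t"],readout.observe()["qpos"])
d=vision.get_image("wrist"); save(d,"pics/w5.png",1.4)
s=vision.get_image("side"); crop(s,262,130,30,"pics/s5.png",10)
```

```text
(array([533.31, 284.  , 105.11]), array([[ 0.34,  0.03, -0.94],
       [ 0.01, -1.  , -0.03],
       [-0.94, -0.  , -0.34]])) 7.25 [ 30.82  29.01 119.3  -34.72  16.89 151.  ]
pics/s5.png origin 232 100 scale 10
```

View pics/w5.png

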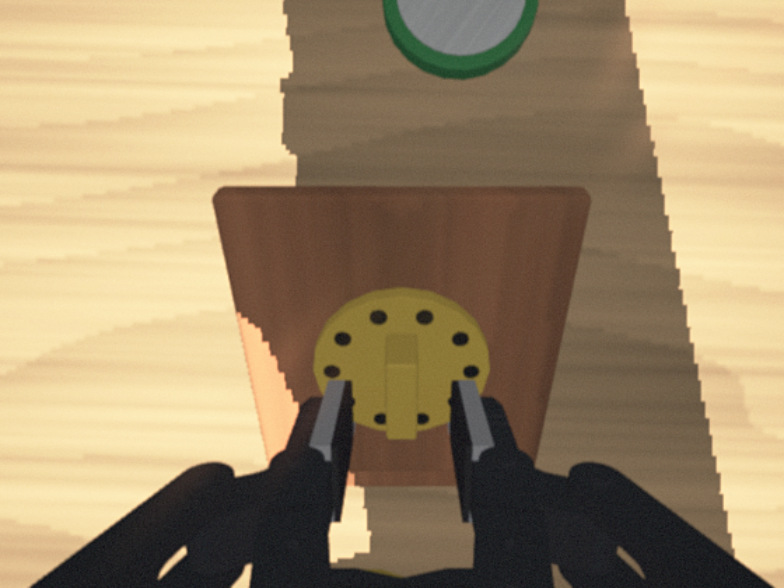

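View pics/s5.png

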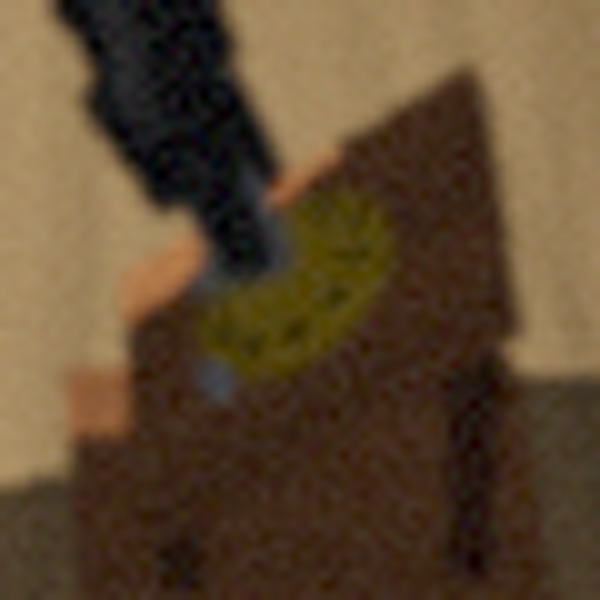

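jog_arm([
  [0,0,0,0.5,0.05,0,2],
  [0,0,0,0.4,0,0,2],
  [0,0,0,0.25,0,0,2],
  [0,0,0,0,0,0,2],
])

```text
t: 7.85
tcp_pos: [537.5, 284.0, 93.9]
ee_rot: [-180.0, 70.0, 1.9]
force: [-0.3, -0.4, 0.5]
finger_gap: 0.236
```

Run:
```python
from h import *
print(pose()[0], readout.observe()["force"])
d=vision.get_image("wrist"); save(d,"pics/w6.png",1.4)
s=vision.get_image("side"); crop(s,262,130,30,"pics/s6.png",10)
```

```text
[537.46 284.03  93.89] [-0.3 -0.4  0.5]
pics/s6.png origin 232 100 scale 10
```

View pics/w6.png

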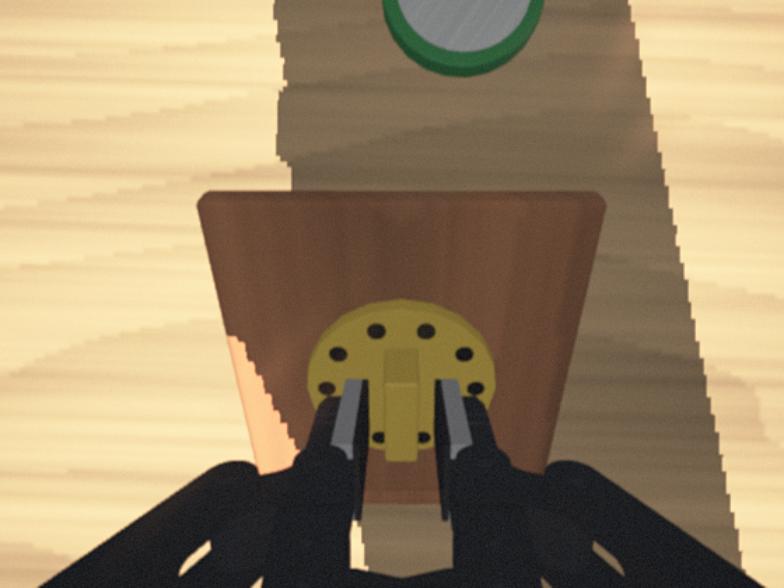

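View pics/s6.png

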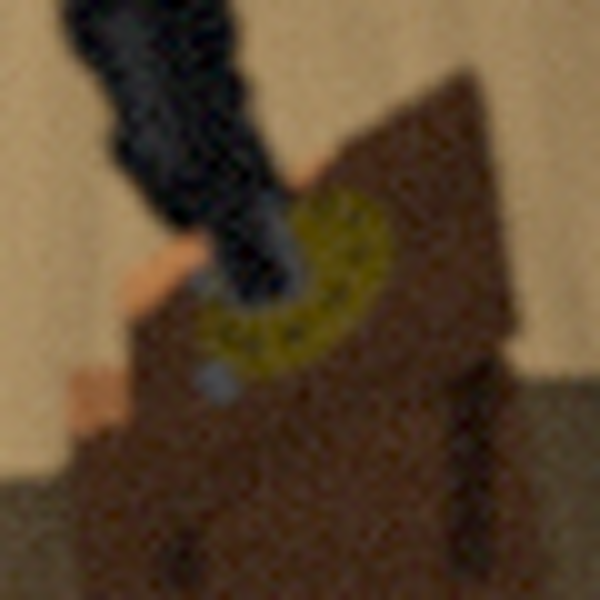

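jog_arm([
  [0,0,0,0.1,0,0,1.4],
  [0,0,0,0,0,0,0.6],
  [0,0,0,0,0,0,0.6],
  [0,0,0,0,0,0,0.6],
])

```text
t: 8.45
tcp_pos: [537.9, 284.2, 93.4]
ee_rot: [-179.9, 70.0, 2.0]
force: [-3.0, -1.3, 6.0]
finger_gap: 0.098
```

Run:
```python
from h import *
p,R=pose(); n=rackR(1.8)[0]
plan((p,R),[(p+60*n,R)],g=0.6,vmax=20)
```

```text
[[0.0,0.0,0.0,-1.45,0.0,0.39,0.6],[0.0,0.0,0.0,-1.45,0.0,0.38,0.6],[0.0,0.0,0.0,-1.45,-0.01,0.39,0.6],[0.0,0.0,0.0,-1.45,0.0,0.39,0.6]]
4 rows; end [503.45 283.08 142.58]
```

jog_arm([
  [0,0,0,0,0,0,0.6],
  [0,0,0,-0.7,0,0.19,0.6],
  [0,0,0,-1.45,0,0.39,0.6],
  [0,0,0,-1.45,0,0.39,0.6],
  [0,0,0,-1.45,0,0.39,0.6],
  [0,0,0,-0.75,0,0.2,0.6],
  [0,0,0,0,0,0,0.6],
])

```text
t: 9.32
tcp_pos: [503.3, 283.2, 143.2]
ee_rot: [-179.8, 69.9, 2.1]
force: [0.1, 0.0, -0.4]
finger_gap: 0.093
```

Run:
```python
from h import *
print(pose(), readout.observe()["force"],readout.observe()["qpos"])
d=vision.get_image("wrist"); save(d,"pics/w7.png",1.4)
s=vision.get_image("side"); crop(s,255,115,45,"pics/s7.png",7)
```

```text
(array([503.34, 283.2 , 143.16]), array([[ 0.34,  0.03, -0.94],
       [ 0.01, -1.  , -0.03],
       [-0.94, -0.  , -0.34]])) [ 0.12  0.05 -0.44] [ 32.6   23.71 121.07 -30.16  20.3  147.72]
pics/s7.png origin 210 70 scale 7
```

View pics/w7.png

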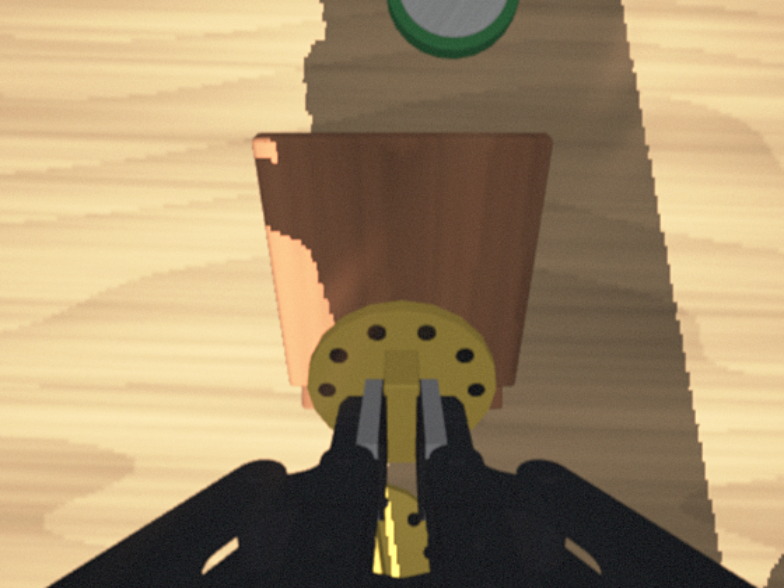

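View pics/s7.png

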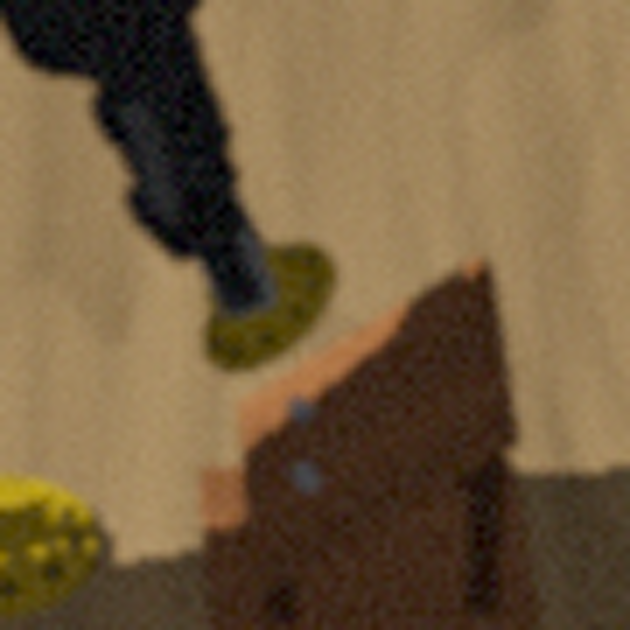

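Run:
```python
from h import *
from scipy.optimize import least_squares
p,R=pose(); d=vision.get_image("wrist"); np.save("w7.npy",d)
# relative pose prior
p0=np.array([537.9,284.2,93.4]); c=np.array([543,284.9,82.5]); n,y,_=rackR(1.8); D=np.stack([np.cross(y,n),y,n],1)
a,R0=hand(1.9,20)
cl=R0.T@(c-p0); Dl=R0.T@D; print("prior",cl, Ro.from_matrix(Dl).as_rotvec(degrees=True))
g=cv2.cvtColor(d["color"],cv2.COLOR_RGB2GRAY)
# dark blobs in yellow
hsv=cv2.cvtColor(d["color"],cv2.COLOR_RGB2HSV)
obs=[];loc=[]
est=[(377,332),(427,331),(338,355),(465,355),(327,390),(476,390)]; ang=[18,-18,54,-54,90,-90]
for (x,yv),an in zip(est,ang):
    u,v=int(x/1.4),int(yv/1.4); w=g[v-7:v+8,u-7:u+8].astype(float); m=np.clip(70-w,0,None)
    yy,xx=np.mgrid[v-7:v+8,u-7:u+8]; obs.append(((m*xx).sum()/m.sum(),(m*yy).sum()/m.sum())); loc.append(an)
obs=np.array(obs); print(obs)
def pts(th,r):
    C=p+R@th[:3]; Q=R@Dl@Ro.from_rotvec(th[3:6],degrees=True).as_matrix()
    return [C+Q@np.array([r*np.cos(np.radians(a)),r*np.sin(np.radians(a)),-5]) for a in loc]
def res(th,r=24): return (np.array([proj(d,q) for q in pts(th,r)])-obs).ravel()
print("prior res",res(np.r_[cl,0,0,0]))
f_=lambda th:np.concatenate([res(th),np.array(th[3:6])*.1,(th[:3]-cl)*0.02])
s=least_squares(f_,np.r_[cl,0,0,0]); print(s.x,res(s.x))
Q=R@Dl@Ro.from_rotvec(s.x[3:6],degrees=True).as_matrix(); print("disk normal now",Q[:,2], "tilt",np.degrees(np.arccos(Q[2,2])))
s=least_squares(lambda t:np.concatenate([res(np.r_[t[:3],0,0,0],t[3]),(t[:3]-cl)*0.02]),np.r_[cl,24]); print(s.x, s.cost)
```

```text
prior [11.99 -0.53 -1.08] [-109.56   -0.15  142.78]
[[268.94 237.38]
 [304.29 237.3 ]
 [240.75 253.31]
 [331.61 253.62]
 [233.02 277.98]
 [339.7  278.05]]
prior res [ 0.68 -1.61  1.6  -1.48  0.93 -0.91  2.12 -1.1   0.4  -0.69  2.13 -0.61]
[14.19 -1.1   0.39  0.21 -0.23 -0.19] [-0.29 -0.15  0.05  0.    0.34  0.19  0.09  0.03 -0.14 -0.07 -0.05 -0.01]
disk normal now [-0.58 -0.02  0.82] tilt 35.25955833210313
[11.86 -1.08 -0.82 23.62] 0.18067990222765473
```

```bash
cat >> h.py <<'E'
DL=np.array([12.5,0.0,-0.4]); POT=np.array([556.8,-58.8,112.])
E
python3 - <<'E'
from h import *
import kin
p,R=pose()
a,R1=hand(0,-15)
T=POT+[0,0,4+45]-R1@DL; print(T)
print(kin.ik(T,R1,[-6,22,105,0,70,84]), kin.ik(T-[0,0,45],R1,[-6,22,105,0,70,84]))
plan((p,R),[(p+[5,-10,50],R),(T,R1)],g=0.6,vmax=40,wmax=5)
E
```

```text
[559.65 -58.8  173.18]
(array([-7.8 , 32.77, 94.97, -2.18, 67.14, 83.31]), np.float64(1.2398553371578697e-28)) (array([-7.8 , 35.84, 96.74, -2.27, 62.31, 83.52]), np.float64(8.454122441271742e-28))
[[0.0,0.0,0.0,-2.27,0.51,-1.07,0.6],[0.0,0.0,0.0,-2.27,0.51,-1.08,0.6],[0.2,-3.9,0.0,0.35,3.7,-0.35,0.6],[0.2,-3.9,0.0,0.33,3.7,-0.38,0.6],[0.2,-3.9,0.0,0.29,3.7,-0.42,0.6],[0.3,-3.9,0.0,0.27,3.7,-0.44,0.6],[0.2,-3.8,0.0,0.24,3.7,-0.49,0.6],[0.2,-3.9,0.1,0.2,3.69,-0.51,0.6],[0.2,-3.9,0.0,0.18,3.69,-0.54,0.6],[0.2,-3.9,0.0,0.13,3.69,-0.56,0.6]]
[[0.2,-3.9,0.0,0.1,3.69,-0.59,0.6]]
11 rows; end [559.69 -58.82 173.16]
```

jog_arm([
  [0,0,0,-2.27,0.51,-1.07,0.6],
  [0,0,0,-2.27,0.51,-1.08,0.6],
  [0.2,-3.9,0,0.35,3.7,-0.35,0.6],
  [0.2,-3.9,0,0.33,3.7,-0.38,0.6],
  [0.2,-3.9,0,0.29,3.7,-0.42,0.6],
  [0.3,-3.9,0,0.27,3.7,-0.44,0.6],
  [0.2,-3.8,0,0.24,3.7,-0.49,0.6],
  [0.2,-3.9,0.1,0.2,3.69,-0.51,0.6],
  [0.2,-3.9,0,0.18,3.69,-0.54,0.6],
  [0.2,-3.9,0,0.13,3.69,-0.56,0.6],
])

```text
t: 10.72
tcp_pos: [554.0, -23.4, 174.9]
ee_rot: [-0.3, 78.8, 179.9]
force: [0.3, 0.7, -0.0]
finger_gap: 0.098
```

jog_arm([
  [0.2,-3.9,0,0.1,3.69,-0.59,0.6],
  [0,0,0,0,0,0,0.6],
])

```text
t: 10.98
tcp_pos: [560.4, -61.3, 171.9]
ee_rot: [0.1, 74.9, 180.0]
force: [0.0, 1.7, -1.3]
finger_gap: 0.092
```

```bash
python3 - <<'E'
from h import *
p,R=pose()
print(p,R,hand(0,-15)[1], readout.observe()["force"],readout.observe()["t"],readout.observe()["finger_gap"])
d=vision.get_image("wrist"); save(d,"pics/w8.png",1.4); np.save("w8.npy",d)
t=vision.get_image("top"); crop(t,288,205,45,"pics/t8.png",7); np.save("t8.npy",t)
s=vision.get_image("side"); crop(s,272,205,45,"pics/s8.png",7); np.save("s8.npy",s)
C=p+R@DL; print("disk est",C,proj(d,C),proj(t,C),proj(s,C))
E
cd pics; python3 -c "
import cv2,numpy as np
cv2.imwrite('m8.png',np.hstack([cv2.resize(cv2.imread(f'{n}8.png'),(400,400)) for n in 'ts']))"
```

```text
[560.36 -61.3  171.87] [[-0.26 -0.   -0.97]
 [ 0.   -1.    0.  ]
 [-0.97  0.    0.26]] [[-0.26  0.   -0.97]
 [-0.   -1.    0.  ]
 [-0.97  0.    0.26]] [ 0.02  1.67 -1.33] 10.975 0.09228283364940643
pics/t8.png origin 243 160 scale 7
pics/s8.png origin 227 160 scale 7
disk est [557.49 -61.3  159.69] (np.float64(288.8052194737898), np.float64(287.70751647018847)) (np.float64(291.3423846778827), np.float64(205.6280838207294)) (np.float64(271.624820734169), np.float64(199.7622164533856))
```

View pics/w8.png

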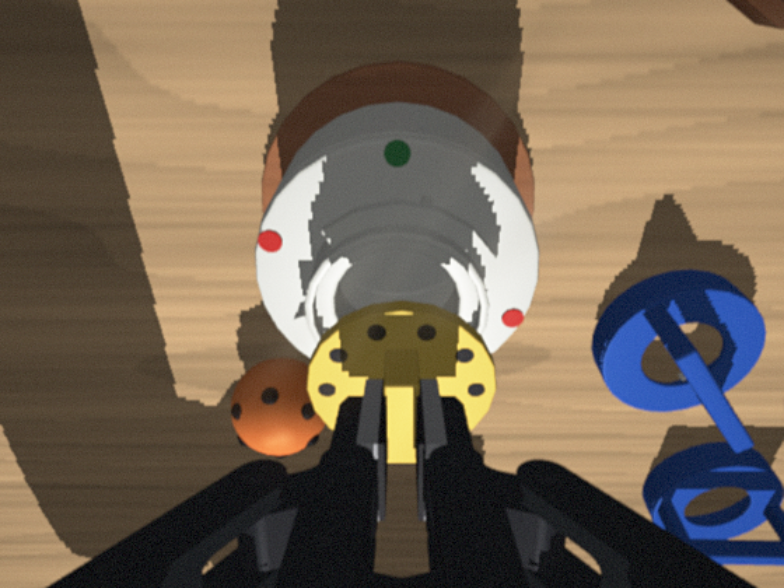

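View pics/m8.png

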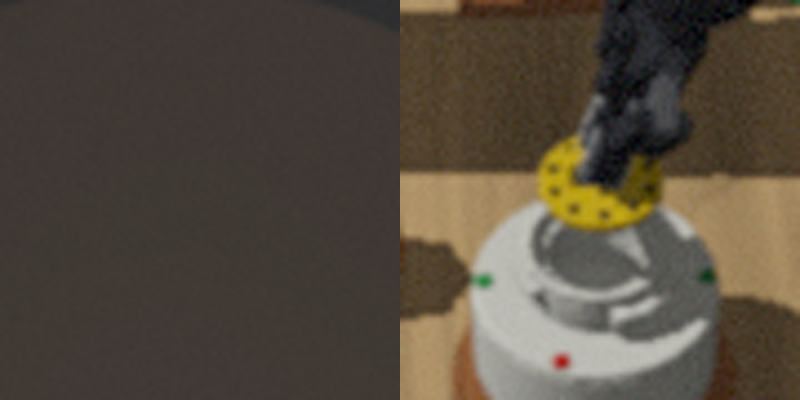

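Run:
```python
from h import *
p,R=pose(); d=np.load("w8.npy",allow_pickle=True).item(); s=np.load("s8.npy",allow_pickle=True).item()
hsv=cv2.cvtColor(d["color"],cv2.COLOR_RGB2HSV)
for nm,m in [("red",((hsv[...,0]<8)|(hsv[...,0]>172))&(hsv[...,1]>150)),("green",(hsv[...,0]>50)&(hsv[...,0]<90)&(hsv[...,1]>80))]:
    n,l,st,ce=cv2.connectedComponentsWithStats(m.astype(np.uint8))
    for i in range(1,n):
        if st[i,4]>=40: print(nm,ce[i],st[i,4],atz(d,*ce[i],85))
C=p+R@DL
# disk dots lateral in wrist
print("disk dots mid at face z", [atz(d,x/1.4,y/1.4,C[2]-5) for x,y in [(327,390),(476,390),(377,332),(427,332),(338,355),(465,355)]])
hs=cv2.cvtColor(s["color"],cv2.COLOR_RGB2HSV); m=((hs[...,0]>18)&(hs[...,0]<35)&(hs[...,1]>140)); m[:180]=0;m[225:]=0;m[:,:250]=0;m[:,300:]=0
ys,xs=np.nonzero(m); print(xs.min(),xs.max(),ys.min(),ys.max()); 
print("pred face centre side",proj(s,C-[0,0,5]),"edges",proj(s,C+[-30,0,-5]),proj(s,C+[30,0,-5]),proj(s,C+[0,-30,-5]))
crop(s,272,205,35,"pics/s8b.png",10)
for nm,m in [("red",((hs[...,0]<8)|(hs[...,0]>172))&(hs[...,1]>120)),("green",(hs[...,0]>50)&(hs[...,0]<90)&(hs[...,1]>80))]:
    n,l,st,ce=cv2.connectedComponentsWithStats(m.astype(np.uint8))
    for i in range(1,n):
        if st[i,4]>=4 and abs(ce[i][0]-272)<40 and abs(ce[i][1]-220)<40: print("side",nm,ce[i],st[i,4],atz(s,*ce[i],85))
```

```text
red [192.3  171.71] 180 [576.    -6.27  85.  ]
red [365.92 226.74] 132 [ 537.22 -110.35   85.  ]
green [283.34 109.13] 260 [612.04 -58.76  85.  ]
disk dots mid at face z [array([559.11, -37.02, 155.66]), array([559.02, -83.84, 155.66]), array([581.77, -53.36, 155.66]), array([581.74, -67.87, 155.66]), array([573.22, -41.45, 155.66]), array([573.15, -79.46, 155.66])]
252 285 182 211
pred face centre side (np.float64(270.99167358244995), np.float64(200.10783049494634)) edges (np.float64(256.69069752452947), np.float64(200.49685401063334)) (np.float64(285.2588873341643), np.float64(199.71972540126106)) (np.float64(271.7093006008303), np.float64(210.65053545221602))
pics/s8b.png origin 237 170 scale 10
side red [263.   240.71] 7 [ 537.62 -109.95   85.  ]
side green [295.5 221.5] 4 [611.47 -58.3   85.  ]
side green [245.2 222.6] 5 [500.4  -57.25  85.  ]
```

View pics/s8b.png

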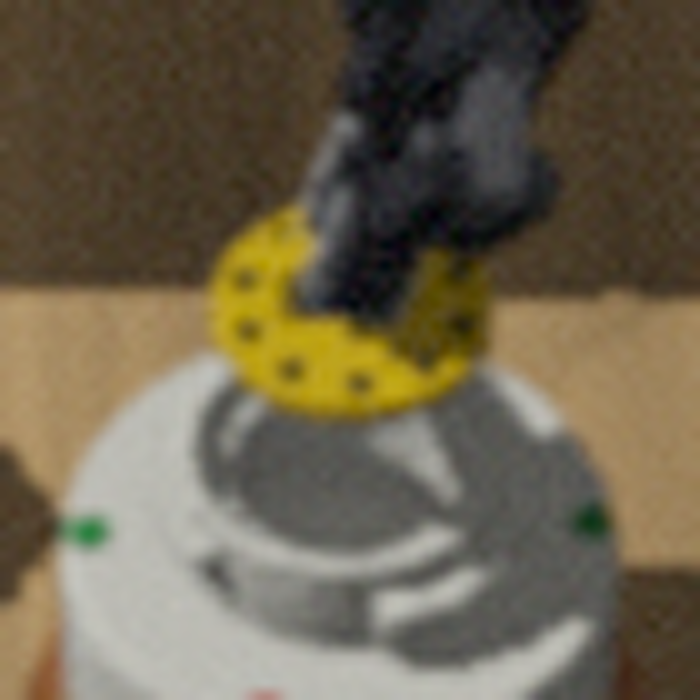

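Run:
```python
from h import *
p,R=pose()
plan((p,R),[(p+[-1.8,2.2,-27],hand(0,-15)[1])],g=0.6,vmax=15)
```

```text
[[0.0,0.0,0.0,1.33,-0.11,-0.26,0.6],[0.0,0.0,0.0,1.32,-0.11,-0.27,0.6]]
2 rows; end [557.46 -56.19 145.87]
```

Run:
```python
from h import *
p,R=pose();print(p)
plan((p,R),[([557.7,-59.1,146],hand(0,-15)[1])],g=0.6,vmax=15)
```

```text
[559.21 -58.4  172.84]
[[0.0,0.0,0.0,1.32,0.04,-0.27,0.6],[0.0,0.0,0.0,1.31,0.03,-0.28,0.6]]
2 rows; end [557.71 -59.09 146.01]
```

jog_arm([
  [0,0,0,1.32,0.04,-0.27,0.6],
  [0,0,0,1.31,0.03,-0.28,0.6],
  [0,0,0,0,0,0,0.6],
  [0,0,0,0,0,0,0.6],
])

```text
t: 11.62
tcp_pos: [558.1, -59.3, 146.5]
ee_rot: [-0.0, 75.0, -180.0]
force: [0.3, -0.0, -0.7]
finger_gap: 0.095
```

Run:
```python
from h import *
p,R=pose(); print(p,readout.observe()["force"])
d=vision.get_image("wrist"); save(d,"pics/w9.png",1.4); np.save("w9.npy",d)
s=vision.get_image("side"); np.save("s9.npy",s); crop(s,272,215,35,"pics/s9.png",10)
print(pose()[0])
g=cv2.cvtColor(d["color"],cv2.COLOR_RGB2GRAY); print(R@DL)
```

```text
[558.11 -59.31 146.5 ] [ 0.28 -0.04 -0.72]
pics/s9.png origin 237 180 scale 10
[558.36 -59.43 146.84]
[ -2.85  -0.   -12.18]
```

View pics/w9.png

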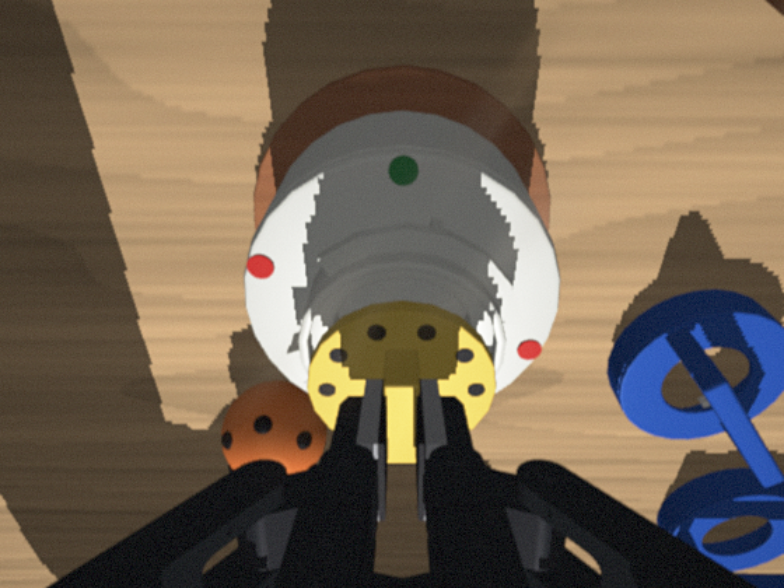

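View pics/s9.png

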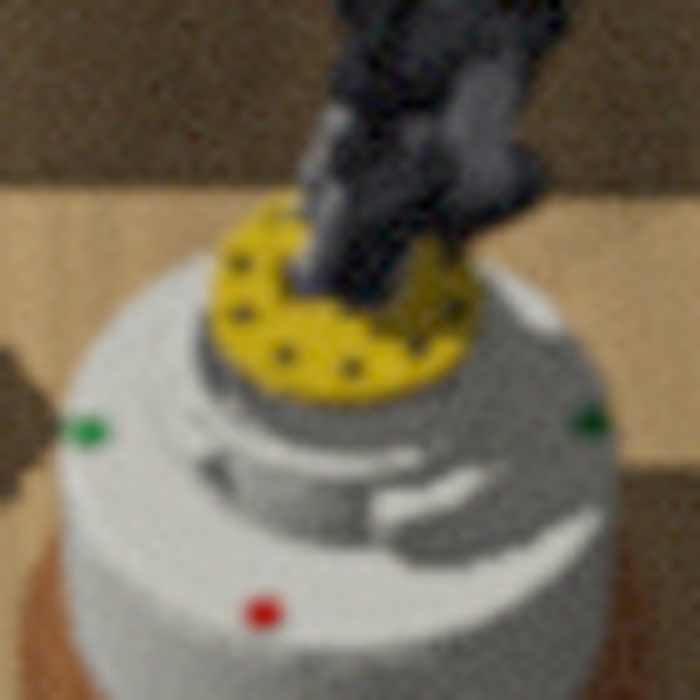

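Run:
```python
from h import *
d=np.load("w9.npy",allow_pickle=True).item(); s=np.load("s9.npy",allow_pickle=True).item()
p=np.array([558.11,-59.31,146.5])
hsv=cv2.cvtColor(d["color"],cv2.COLOR_RGB2HSV); R=[]
for nm,m in [("red",((hsv[...,0]<8)|(hsv[...,0]>172))&(hsv[...,1]>150)),("green",(hsv[...,0]>50)&(hsv[...,0]<90)&(hsv[...,1]>80))]:
    n,l,st,ce=cv2.connectedComponentsWithStats(m.astype(np.uint8))
    for i in range(1,n):
        if st[i,4]>=40 and ce[i][1]<270: q=atz(d,*ce[i],85); print(nm,ce[i],st[i,4],q); 
g=cv2.cvtColor(d["color"],cv2.COLOR_RGB2GRAY)
for zf in (127,129,131):
  print(zf,[atz(d,x/1.4,y/1.4,zf)-p for x,y in [(327,390),(476,390)]],np.mean([atz(d,x/1.4,y/1.4,zf)[:2] for x,y in [(327,390),(476,390)]],axis=0))
for P in ([556.3,-58.5,85],[556.3,-58.5,112],[556.3,-58.5,129]): print(proj(s,P))
print("side obs disk u",237+344/10-.05, "green mid u",237+33.7-.05, "expected from dots", np.mean([proj(s,[611.3,-58.5,85])[0],proj(s,[501.3,-58.5,85])[0]]))
```

```text
red [185.35 189.87] 223 [575.98  -6.28  85.  ]
red [377.93 249.49] 162 [ 537.19 -110.45   85.  ]
green [287.53 121.34] 327 [612.11 -58.67  85.  ]
127 [array([ -4.38,  24.95, -19.5 ]), array([ -4.31, -23.14, -19.5 ])] [553.76 -58.4 ]
129 [array([ -2.53,  24.57, -17.5 ]), array([ -2.45, -22.75, -17.5 ])] [555.62 -58.4 ]
131 [array([ -0.67,  24.18, -15.5 ]), array([ -0.59, -22.37, -15.5 ])] [557.48 -58.4 ]
(np.float64(270.5752210076645), np.float64(222.29114168345137))
(np.float64(270.71998090941275), np.float64(214.08996354293683))
(np.float64(270.81399758302723), np.float64(208.76357495619035))
side obs disk u 271.34999999999997 green mid u 270.65 expected from dots 270.5239018520642
```

Run:
```python
from h import *
p,R=pose();print(p)
plan((p,R),[([557.5,-59.4,132],hand(0,-15)[1])],g=0.6,vmax=8)
```

```text
[558.36 -59.43 146.84]
[[0.0,0.0,0.0,0.73,0.0,-0.15,0.6],[0.1,0.0,0.0,0.73,0.0,-0.15,0.6]]
2 rows; end [557.49 -59.43 131.96]
```

jog_arm([
  [0,0,0,0.5,0,-0.13,0.6],
  [0,0,0,0.5,0,-0.1,0.6],
  [0,0,0,0.4,0,-0.07,0.6],
  [0,0,0,0,0,0,0.6],
  [0,0,0,0,0,0,0.6],
])

```text
t: 12.35
tcp_pos: [557.5, -59.5, 132.3]
ee_rot: [-0.0, 75.0, -180.0]
force: [0.6, -0.4, -1.6]
finger_gap: 0.097
```

Run:
```python
from h import *
p,R=pose(); print(p,readout.observe()["force"])
s=vision.get_image("side"); crop(s,272,215,35,"pics/s10.png",10)
```

```text
[557.46 -59.51 132.27] [ 0.59 -0.38 -1.6 ]
pics/s10.png origin 237 180 scale 10
```

View pics/s10.png

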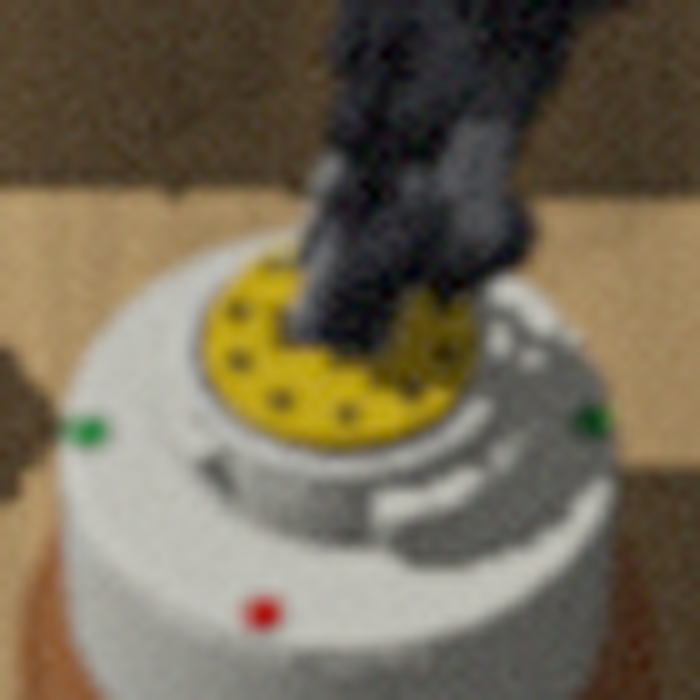

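jog_arm([
  [0,0,0,0.19,0,-0.05,0.6],
  [0,0,0,0.15,0,-0.04,0.6],
  [0,0,0,0,0,0,0.6],
])

```text
t: 12.78
tcp_pos: [557.3, -59.5, 128.6]
ee_rot: [-0.0, 75.0, -180.0]
force: [0.1, 0.2, -0.2]
finger_gap: 0.098
```

jog_arm([
  [0,0,0,0.1,0,-0.03,0.6],
  [0,0,0,0,0,0,0.6],
])

```text
t: 13.02
tcp_pos: [557.4, -59.5, 127.6]
ee_rot: [-0.0, 75.0, -180.0]
force: [-0.2, 0.0, -0.2]
finger_gap: 0.099
```

jog_arm([
  [0,0,0,0.1,0,-0.03,0.6],
  [0,0,0,0.05,0,-0.01,0.6],
  [0,0,0,0,0,0,0.6],
])

```text
t: 13.4
tcp_pos: [557.6, -59.5, 126.9]
ee_rot: [-0.0, 75.0, -180.0]
force: [-2.2, -0.2, 11.0]
finger_gap: 0.093
```

Run:
```python
from h import *
p,R=pose(); print(p,readout.observe()["force"])
s=vision.get_image("side"); crop(s,272,215,35,"pics/s11.png",10)
d=vision.get_image("wrist"); crop(d,287,230,75,"pics/w11.png",5)
```

```text
[557.56 -59.49 126.87] [-2.22 -0.15 11.01]
pics/s11.png origin 237 180 scale 10
pics/w11.png origin 212 155 scale 5
```

View pics/s11.png

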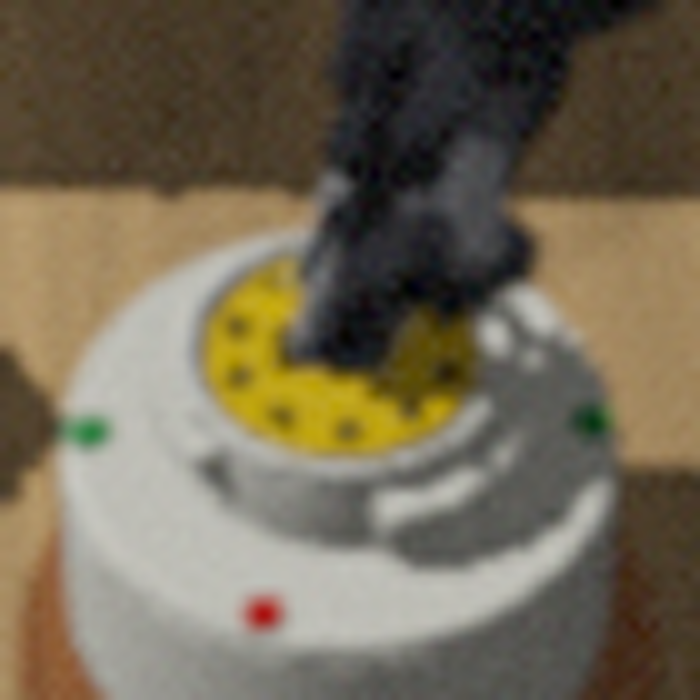

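View pics/w11.png

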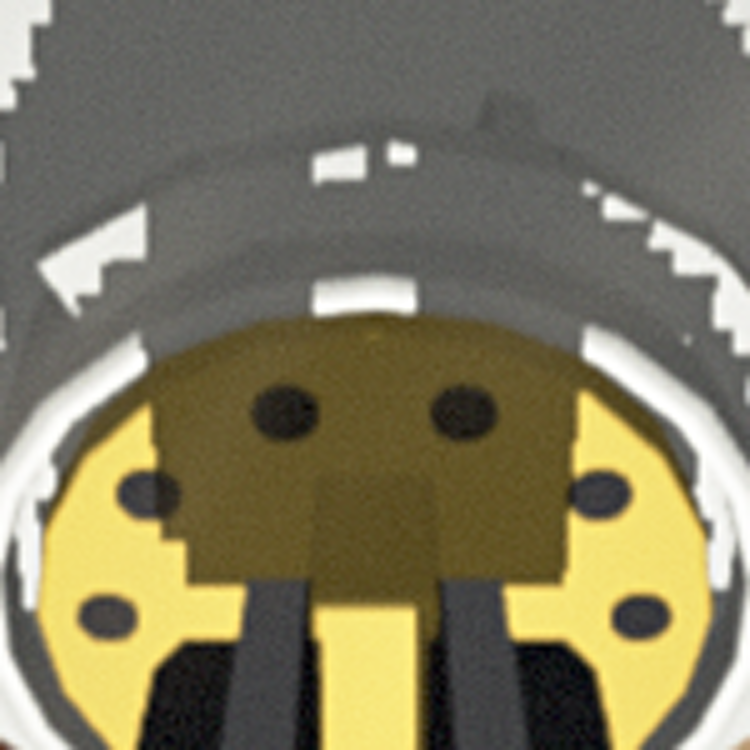

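jog_arm([
  [0,0,0,-0.05,0,0.01,0.9],
  [0,0,0,0,0,0,2.2],
  [0,0,0,0,0,0,2.2],
  [0,0,0,-0.5,0,0,2.2],
  [0,0,0,-2,0,0,2.2],
  [0,0,0,-4,0,0,3],
  [0,0,0,-4,0,0,5],
  [0,0,0,0,0,0,6],
])

```text
t: 14.5
tcp_pos: [586.8, -59.7, 231.1]
ee_rot: [0.1, 75.3, -179.8]
force: [0.5, -0.5, -0.6]
finger_gap: 0.699
```

Run:
```python
from h import *
p,R=pose(); print(p,readout.observe()["force"])
s=vision.get_image("side"); crop(s,272,215,35,"pics/s12.png",10)
d=vision.get_image("wrist"); u,v=proj(d,[557,-59,112]); crop(d,u,v,60,"pics/w12.png",6)
```

```text
[586.81 -59.66 231.08] [ 0.52 -0.54 -0.63]
pics/s12.png origin 237 180 scale 10
pics/w12.png origin 227 149 scale 6
```

View pics/s12.png

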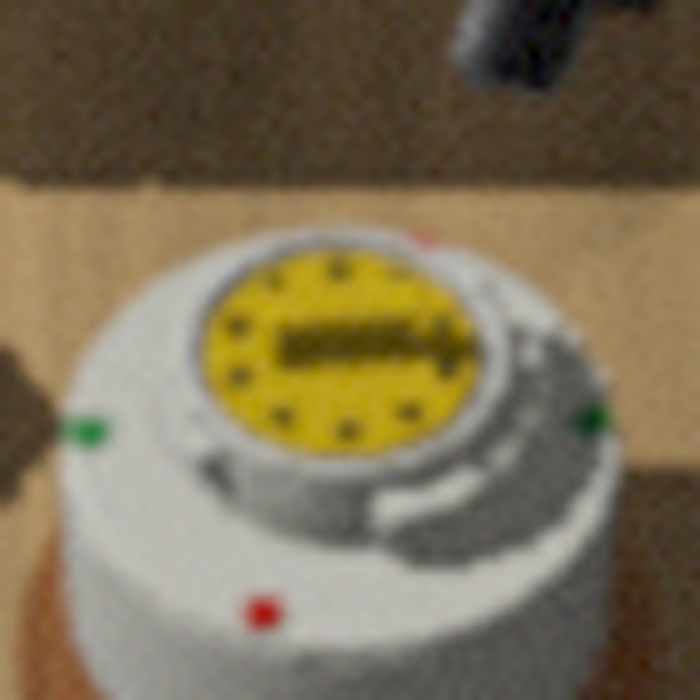

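View pics/w12.png

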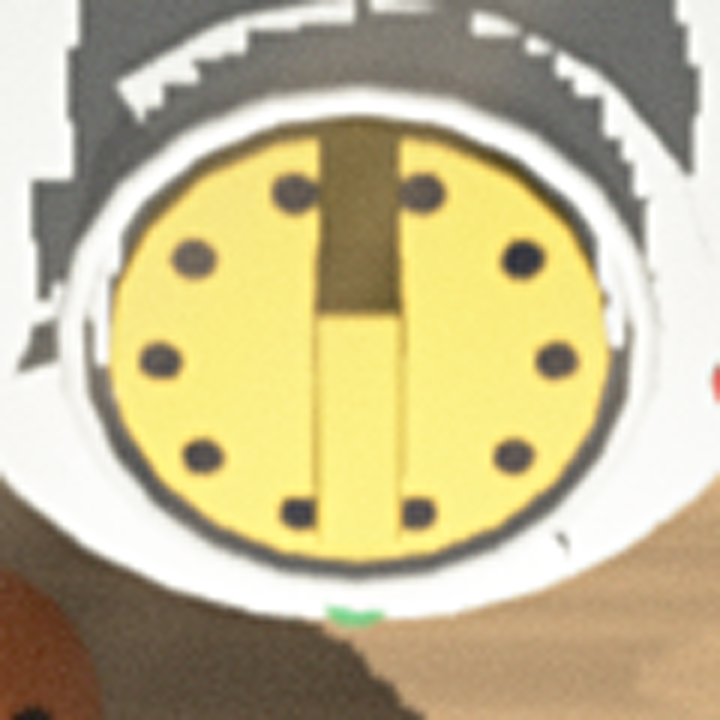

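Run:
```python
from h import *
plan(pose(),[([464.8,-237,160],down(-52))],g=4.0,vmax=35,wmax=7)
```

```text
[[-5.4,2.1,0.7,1.38,2.53,1.4,4.0],[-5.4,2.0,0.7,1.36,2.38,1.69,4.0],[-5.4,2.1,0.7,1.32,2.18,1.95,4.0],[-5.4,2.0,0.7,1.27,1.98,2.19,4.0],[-5.4,2.1,0.7,1.21,1.74,2.41,4.0],[-5.3,2.0,0.7,1.14,1.49,2.6,4.0],[-5.4,2.1,0.8,1.06,1.23,2.77,4.0]]
7 rows; end [ 464.86 -237.01  160.  ]
```

jog_arm([
  [-5.4,2.1,0.7,1.38,2.53,1.4,4.0],
  [-5.4,2.0,0.7,1.36,2.38,1.69,4.0],
  [-5.4,2.1,0.7,1.32,2.18,1.95,4.0],
  [-5.4,2.0,0.7,1.27,1.98,2.19,4.0],
  [-5.4,2.1,0.7,1.21,1.74,2.41,4.0],
  [-5.3,2.0,0.7,1.14,1.49,2.6,4.0],
  [-5.4,2.1,0.8,1.06,1.23,2.77,4.0],
  [0,0,0,0,0,0,4.0],
  [0,0,0,0,0,0,4.0],
])

```text
t: 15.72
tcp_pos: [464.5, -236.7, 159.5]
ee_rot: [-47.3, 89.9, 170.6]
force: [0.3, -0.2, 0.8]
finger_gap: 0.47
```

Run:
```python
from h import *
p,R=pose(); print(p,R,readout.observe()["qpos"],readout.observe()["t"])
d=vision.get_image("wrist"); np.save("w13.npy",d); save(d,"pics/w13.png",1.4)
```

```text
[ 464.49 -236.72  159.53] [[-0.    0.61 -0.79]
 [ 0.   -0.79 -0.61]
 [-1.   -0.    0.  ]] [-30.32  23.49 112.96  -0.03  43.61  21.85] 15.725
```

View pics/w13.png

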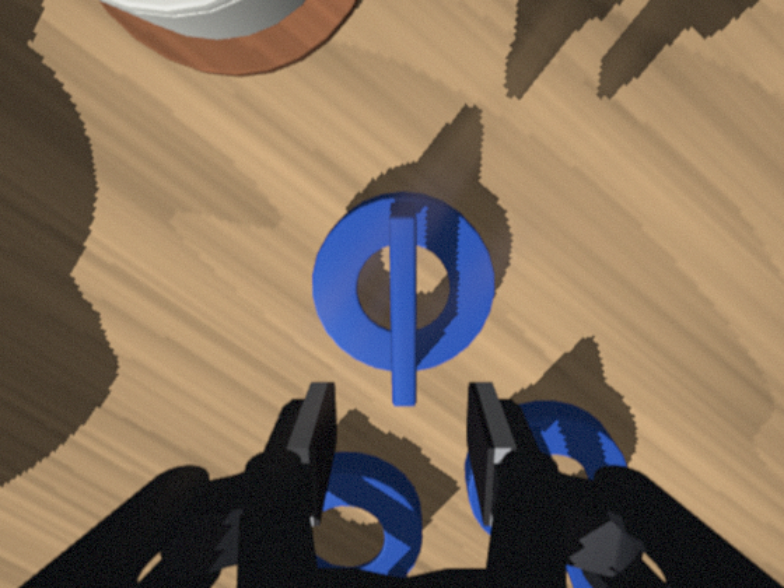

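Run:
```python
from h import *
d=np.load("w13.npy",allow_pickle=True).item(); d1=np.load("w1.npy",allow_pickle=True).item()
a=atz(d,403.2/1.4,217/1.4,68);b=atz(d,404/1.4,405/1.4,68); m=(a+b)/2
print(a,b,m,np.linalg.norm(a-b),np.degrees(np.arctan2(*(a-b)[1::-1])))
# two heights triangulation of far and near ends
print(tri(ray(d,403.2/1.4,217/1.4),ray(d1,404/1.4,216/1.4)),tri(ray(d,404/1.4,405/1.4),ray(d1,403.5/1.4,372/1.4)))
p,R=pose(); print(R.T@(m-p))
plan((p,R),[([m[0],m[1],54],down(-52.2))],g=4.0,vmax=30)
```

```text
[ 500.43 -208.36   68.  ] [ 429.35 -264.2    68.  ] [ 464.89 -236.28   68.  ] 90.39517521189471 38.152075605288466
(array([ 495.05, -212.75,   24.52]), np.float64(0.1619831044255409)) (array([ 430.14, -263.35,   70.03]), np.float64(0.3569468139363209))
[91.74 -0.25 -0.12]
[[0.0,0.0,0.0,2.64,-0.01,0.0,4.0],[0.1,0.0,0.0,2.65,0.0,-0.01,4.0],[0.0,0.0,0.0,2.64,-0.01,0.0,4.0],[0.0,0.0,0.0,2.64,0.0,0.0,4.0]]
4 rows; end [ 464.9  -236.33   54.04]
```

jog_arm([
  [0,0,0,2.6,0,0,4],
  [0,0,0,2.6,0,0,4],
  [0,0,0,2.6,0,0,4],
  [0,0,0,2.0,0,0,4],
  [0,0,0,0.75,0,0,3],
  [0,0,0,0,0,0,0.8],
  [0,0,0,0,0,0,0.8],
  [0,0,0,0,0,0,0.8],
  [0,0,0,0,0,0,0.8],
])

```text
t: 16.9
tcp_pos: [465.0, -237.2, 54.9]
ee_rot: [96.5, 89.9, -45.5]
force: [0.2, 0.3, -0.4]
finger_gap: 0.129
```

Run:
```python
from h import *
p,R=pose(); o=readout.observe(); print(p,o["force"],o["finger_gap"])
d=vision.get_image("wrist"); np.save("w14.npy",d); save(d,"pics/w14.png",1.4)
```

```text
[ 465.03 -237.21   54.92] [ 0.21  0.33 -0.39] 0.12850668273962013
```

View pics/w14.png

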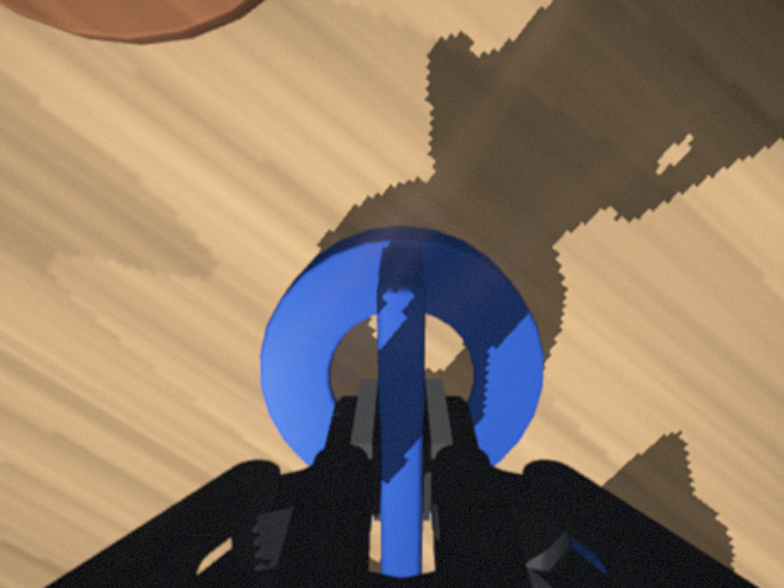

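Run:
```python
from h import *
d=np.load("w14.npy",allow_pickle=True).item(); p=np.array([465.03,-237.21]); R=down(-52.2)
t=np.radians(np.arange(0,360,2))
for off in (-2,0,2):
  c=p+R[:2,2]*off
  for r,z in ((49.5,24),(25,24),):
    q=np.array([proj(d,[c[0]+r*np.cos(k),c[1]+r*np.sin(k),z]) for k in t])*1.4; print(off,r,q.min(0),q.max(0))
  print("bar near/far top",[np.array(proj(d,np.r_[c+R[:2,2]*s,68]))*1.4 for s in (-46.5,46.5)])
crop(d,287,240,80,"pics/w14c.png",5)
```

```text
-2 49.5 [259.35 229.45] [549.54 493.67]
-2 25 [331.35 303.82] [477.51 436.5 ]
bar near/far top [array([406.5 , 276.12]), array([404.68, 585.58])]
0 49.5 [259.83 235.78] [549.   498.13]
0 25 [331.58 309.59] [477.22 441.34]
bar near/far top [array([406.45, 284.32]), array([404.65, 590.92])]
2 49.5 [260.32 242.07] [548.47 502.57]
2 25 [331.81 315.32] [476.94 446.16]
bar near/far top [array([406.4 , 292.45]), array([404.62, 596.22])]
pics/w14c.png origin 207 160 scale 5
```

View pics/w14c.png

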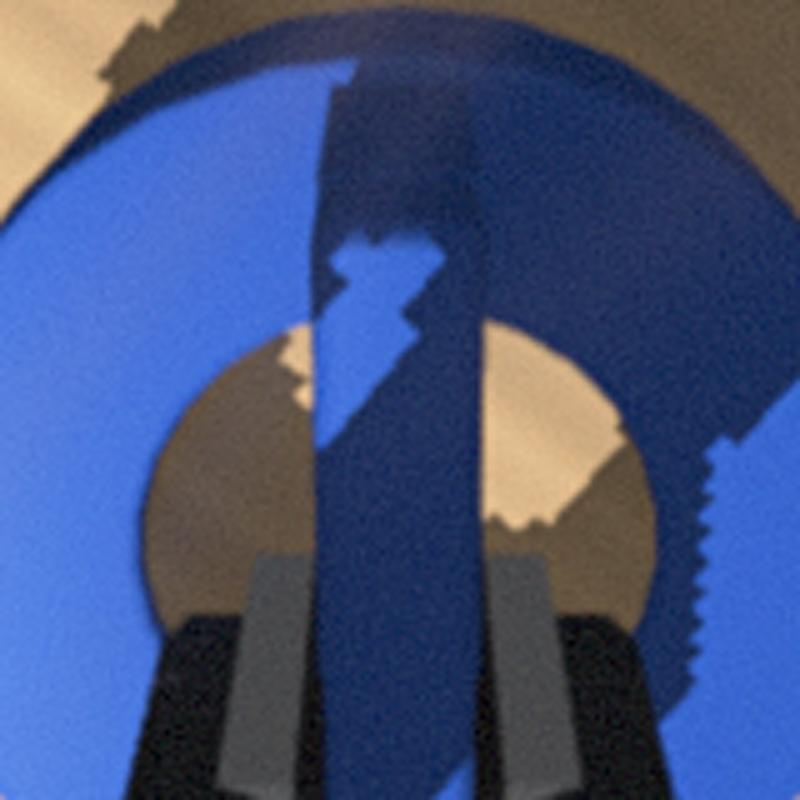

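Run:
```python
from h import *
p,R=pose(); R1=down(-20)
c=np.array([556.8,-59.2,0]); T=c-R1@np.array([0,0,0.5]); T[2]=195
plan((p,R),[(p+[0,0,140],R),(T,R1)],g=0.8,vmax=35,wmax=5.5)
```

```text
[[0.0,0.0,0.0,-3.5,0.0,0.0,0.8],[0.0,0.0,0.0,-3.5,0.01,0.0,0.8],[0.0,0.0,0.0,-3.5,0.0,0.0,0.8],[0.0,0.0,0.0,-3.5,0.0,0.0,0.8],[-5.3,0.0,0.0,0.0,-1.4,-3.04,0.8],[-5.4,0.0,0.0,-0.01,-1.12,-3.15,0.8],[-5.3,0.0,0.0,0.0,-0.81,-3.25,0.8],[-5.4,0.0,0.0,-0.01,-0.51,-3.31,0.8],[-5.3,0.0,0.0,0.0,-0.2,-3.34,0.8],[-5.3,0.0,0.0,0.0,0.12,-3.34,0.8]]
10 rows; end [556.98 -58.76 194.96]
```

jog_arm([
  [0,0,0,-1.5,0,0,0.8],
  [0,0,0,-4,0,0,0.8],
  [0,0,0,-4.5,0,0,0.8],
  [0,0,0,-4,0.01,0,0.8],
  [-5.3,0,0,0,-1.4,-3.04,0.8],
  [-5.4,0,0,-0.01,-1.12,-3.15,0.8],
  [-5.3,0,0,0,-0.81,-3.25,0.8],
  [-5.4,0,0,-0.01,-0.51,-3.31,0.8],
  [-5.3,0,0,0,-0.2,-3.34,0.8],
  [-5.3,0,0,0,0.12,-3.34,0.8],
])

```text
t: 18.2
tcp_pos: [557.3, -57.6, 195.8]
ee_rot: [78.5, 89.9, -31.4]
force: [0.0, 0.1, -1.3]
finger_gap: 0.123
```

jog_arm([
  [0,0,0,0,0,0,0.8],
  [0,0,0,0,0,0,0.8],
  [0,0,0,0,0,0,0.8],
])

```text
t: 18.58
tcp_pos: [556.5, -59.4, 195.0]
ee_rot: [36.1, 90.0, -74.0]
force: [0.2, -0.3, -1.0]
finger_gap: 0.127
```

Run:
```python
from h import *
p,R=pose(); o=readout.observe(); print(p,R,o["force"],o["finger_gap"],o["qpos"])
d=vision.get_image("wrist"); np.save("w15.npy",d); save(d,"pics/w15.png",1.4)
s=vision.get_image("side"); np.save("s15.npy",s); crop(s,272,205,45,"pics/s15.png",8)
```

```text
[556.5  -59.37 194.96] [[ 0.    0.94 -0.34]
 [-0.   -0.34 -0.94]
 [-1.    0.    0.  ]] [ 0.22 -0.34 -1.04] 0.12702285453726148 [ -9.17  23.45 106.31  -0.04  50.23  10.97]
pics/s15.png origin 227 160 scale 8
```

View pics/w15.png

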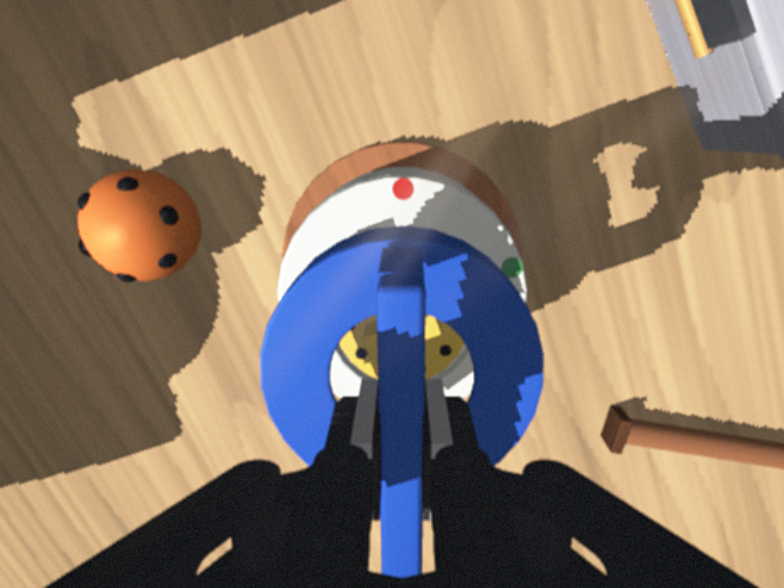

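View pics/s15.png

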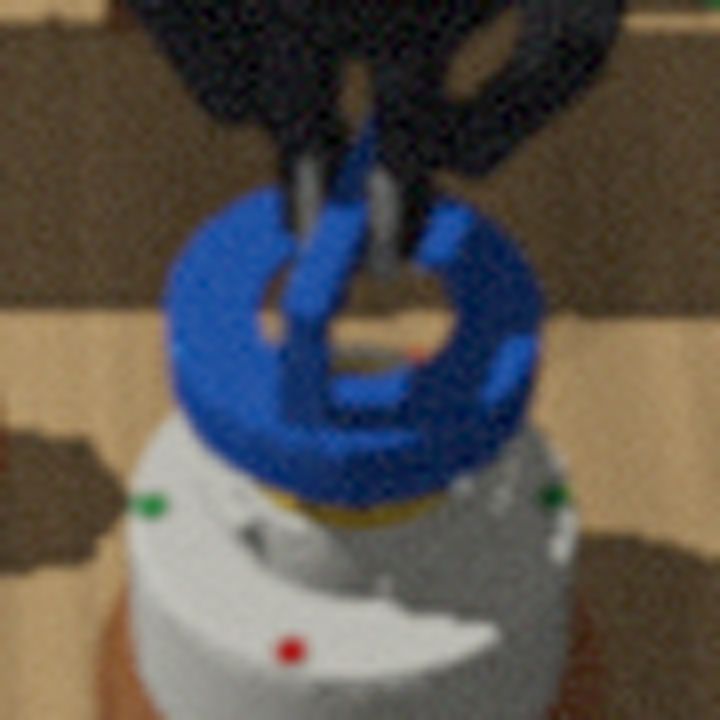

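jog_arm([
  [0,0,0,0.9,-0.02,-0.06,0.8],
  [0,0,0,0.9,0,0,0.8],
  [0,0,0,0.8,0,0,0.8],
  [0,0,0,0.5,0,0,0.8],
  [0,0,0,0.4,0,0,0.8],
  [0,0,0,0,0,0,0.8],
])

```text
t: 19.42
tcp_pos: [556.8, -58.0, 159.4]
ee_rot: [-11.1, 90.0, -121.1]
force: [0.3, -0.4, -0.4]
finger_gap: 0.129
```

```bash
python3 - <<'E'
from h import *
p,R=pose(); o=readout.observe(); print(p,o["force"],o["torque"],o["finger_gap"])
d=vision.get_image("wrist"); crop(d,287,230,75,"pics/w16.png",5)
s=vision.get_image("side"); crop(s,272,205,45,"pics/s16.png",8)
E
cd pics; python3 -c "
import cv2,numpy as np
cv2.imwrite('m16.png',np.hstack([cv2.resize(cv2.imread(f'{n}16.png'),(400,400)) for n in 'ws']))"
```

```text
[556.83 -57.97 159.39] [ 0.34 -0.37 -0.44] [ 0.01  0.03 -0.03] 0.12927505884943652
pics/w16.png origin 212 155 scale 5
pics/s16.png origin 227 160 scale 8
```

View pics/m16.png

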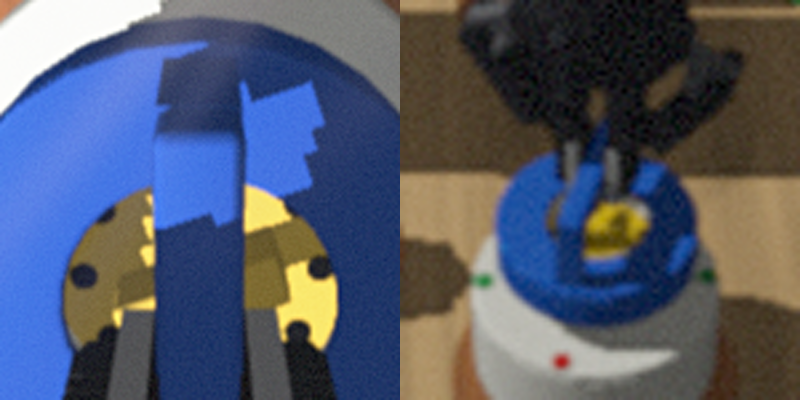

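jog_arm([
  [0,0,0,0.4,0,0,0.8],
  [0,0,0,0.3,0,0.02,0.8],
  [0,0,0,0.2,0,0.02,0.8],
  [0,0,0,0,0,0,0.8],
])

```text
t: 20.02
tcp_pos: [556.7, -58.4, 150.4]
ee_rot: [-5.8, 90.0, -115.8]
force: [0.3, -0.2, -1.1]
finger_gap: 0.125
```

jog_arm([
  [0,0,0,0.2,0,0,0.8],
  [0,0,0,0.1,0,0,0.8],
  [0,0,0,0,0,0,0.8],
])

```text
t: 20.4
tcp_pos: [556.8, -58.4, 147.6]
ee_rot: [32.5, 90.0, -77.5]
force: [-0.5, -0.2, -1.5]
finger_gap: 0.123
```

jog_arm([
  [0,0,0,0.1,0,0,0.8],
  [0,0,0,0.05,0,0,0.8],
  [0,0,0,0,0,0,0.8],
])

```text
t: 20.78
tcp_pos: [557.0, -58.4, 146.4]
ee_rot: [68.4, 90.0, -41.6]
force: [-1.5, 0.5, 4.3]
finger_gap: 0.125
```

jog_arm([
  [5,0,0,0,0,0,0.8],
  [5,0,0,0,0,0,0.8],
  [5,0,0,0,0,0,0.8],
  [5,0,0,0,0,0,0.8],
  [0,0,0,0,0,0,0.8],
])

```text
t: 21.4
tcp_pos: [557.1, -58.4, 146.4]
ee_rot: [101.4, 89.9, -28.7]
force: [-0.2, -0.6, 6.7]
finger_gap: 0.128
```

```bash
python3 - <<'E'
from h import *
p,R=pose(); o=readout.observe(); print(p,R,o["force"],o["torque"],o["finger_gap"],o["t"])
d=vision.get_image("wrist"); save(d,"pics/w17.png",1)
s=vision.get_image("side"); crop(s,272,205,45,"pics/s17.png",5)
E
cd pics; python3 -c "
import cv2,numpy as np
cv2.imwrite('m17.png',np.hstack([cv2.resize(cv2.imread('w17.png'),(400,300)) ,cv2.resize(cv2.imread('s17.png'),(300,300))]))"
```

```text
[557.12 -58.43 146.39] [[ 0.    0.77 -0.64]
 [-0.   -0.64 -0.77]
 [-1.    0.   -0.  ]] [-0.17 -0.63  6.69] [ 0.02  0.03 -0.12] 0.12819538606690742 21.4
pics/s17.png origin 227 160 scale 5
```

View pics/m17.png

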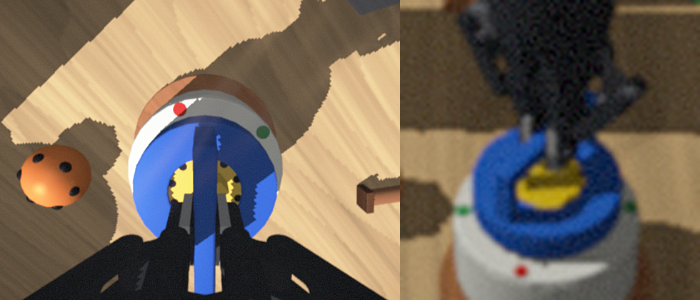

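Turned 20° freely, force steady. Continue.

jog_arm([
  [5,0,0,0,0,0,0.8],
  [5,0,0,0,0,0,0.8],
  [5,0,0,0,0,0,0.8],
  [5,0,0,0,0,0,0.8],
  [5,0,0,0,0,0,0.8],
  [5,0,0,0,0,0,0.8],
  [0,0,0,0,0,0,0.8],
])

```text
t: 22.38
tcp_pos: [557.1, -58.4, 146.4]
ee_rot: [130.7, 89.9, -29.3]
force: [1.1, -0.8, 5.8]
finger_gap: 0.124
```

Run:
```python
from h import *
p,R=pose(); o=readout.observe(); print(p,R,o["force"],o["torque"],o["finger_gap"],o["t"],np.degrees(np.arctan2(R[1,1],R[0,1])))
```

```text
[557.1  -58.45 146.4 ] [[ 0.    0.34 -0.94]
 [-0.   -0.94 -0.34]
 [-1.    0.   -0.  ]] [ 1.07 -0.82  5.83] [ 0.05  0.04 -0.14] 0.12396174543855086 22.375 -69.98289725461477
```

jog_arm([
  [5,0,0,0,0,0,0.8],
  [5,0,0,0,0,0,0.8],
  [4,0,0,0,0,0,0.8],
  [2,0,0,0,0,0,0.8],
  [2,0,0,0,0,0,0.8],
  [0,0,0,0,0,0,0.8],
])

```text
t: 23.12
tcp_pos: [557.1, -58.4, 146.4]
ee_rot: [145.6, 89.9, -32.3]
force: [-0.9, -0.2, 5.7]
finger_gap: 0.122
```

Run:
```python
from h import *
p,R=pose(); o=readout.observe(); print(p,o["force"],o["torque"],o["finger_gap"],o["t"],np.degrees(np.arctan2(R[1,1],R[0,1])))
```

```text
[557.09 -58.44 146.39] [-0.85 -0.17  5.71] [ 0.06 -0.02  0.03] 0.12206309427105211 23.125 -87.92471083563207
```

jog_arm([
  [2,0,0,0,0,0,0.8],
  [1.5,0,0,0,0,0,0.8],
  [0,0,0,0,0,0,0.8],
])

```text
t: 23.5
tcp_pos: [557.0, -58.6, 146.4]
ee_rot: [135.2, 89.9, -46.2]
force: [-0.9, -1.6, 5.9]
finger_gap: 0.131
```

Run:
```python
from h import *
p,R=pose(); o=readout.observe(); print(p,o["force"],o["torque"],o["finger_gap"],o["t"],np.degrees(np.arctan2(R[1,1],R[0,1])))
```

```text
[557.03 -58.6  146.42] [-0.88 -1.64  5.9 ] [-0.18  0.1   0.2 ] 0.13056914391362476 23.5 -91.39875213800882
```

jog_arm([
  [2,0,0,0,0,0,0.8],
  [0,0,0,0,0,0,0.8],
])

```text
t: 23.75
tcp_pos: [556.9, -58.8, 146.5]
ee_rot: [116.3, 89.9, -67.0]
force: [-2.1, -4.5, 7.4]
finger_gap: 0.126
```

Run:
```python
from h import *
p,R=pose(); o=readout.observe(); print(p,o["force"],o["torque"],o["finger_gap"],o["t"],np.degrees(np.arctan2(R[1,1],R[0,1])))
d=vision.get_image("wrist"); save(d,"pics/w18.png",1.4)
```

```text
[556.91 -58.79 146.45] [-2.09 -4.46  7.43] [-0.59  0.35  0.73] 0.12585278780326078 23.75 -93.36789226676581
```

View pics/w18.png

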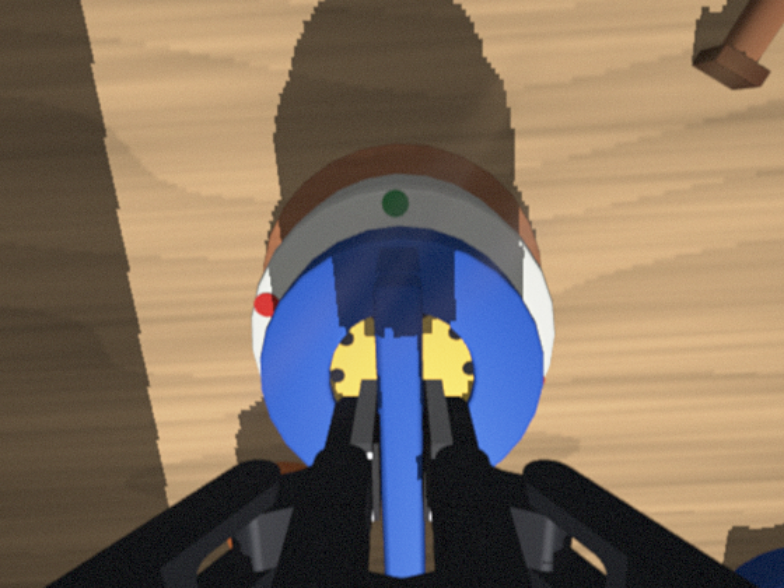

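jog_arm([
  [0,0,0,0,0,0,3],
  [0,0,0,0,0,0,3],
  [0,0,0,0,0,0,3],
  [0,0,0,-1,0,0,3],
  [0,0,0,-4,0,0,3],
  [0,0,0,-4.5,0,0,4],
  [0,0,0,-4.5,0,0,4],
  [0,0,0,0,0,0,4],
  [0,0,0,0,0,0,4],
])

```text
t: 24.92
tcp_pos: [556.5, -58.3, 286.2]
ee_rot: [133.0, 90.0, -50.6]
force: [0.5, -0.4, -0.1]
finger_gap: 0.471
```

Run:
```python
from h import *
o=readout.observe(); print(o["tcp_pos"],o["force"],o["t"])
d=vision.get_image("wrist"); save(d,"pics/w19.png",1.4); np.save("w19.npy",d)
s=vision.get_image("side"); save(s,"pics/s19.png",1.4); np.save("s19.npy",s)
```

```text
[556.52 -58.31 286.24] [ 0.47 -0.44 -0.08] 24.925
```

View pics/w19.png

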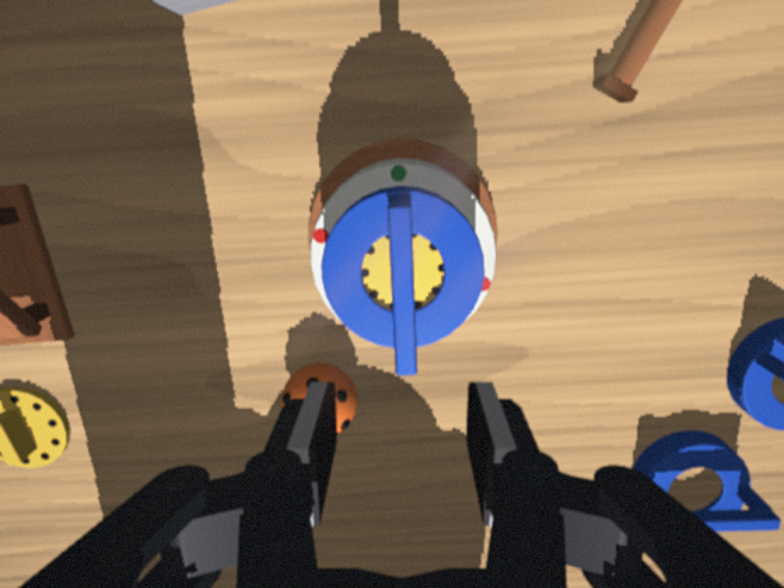

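View pics/s19.png

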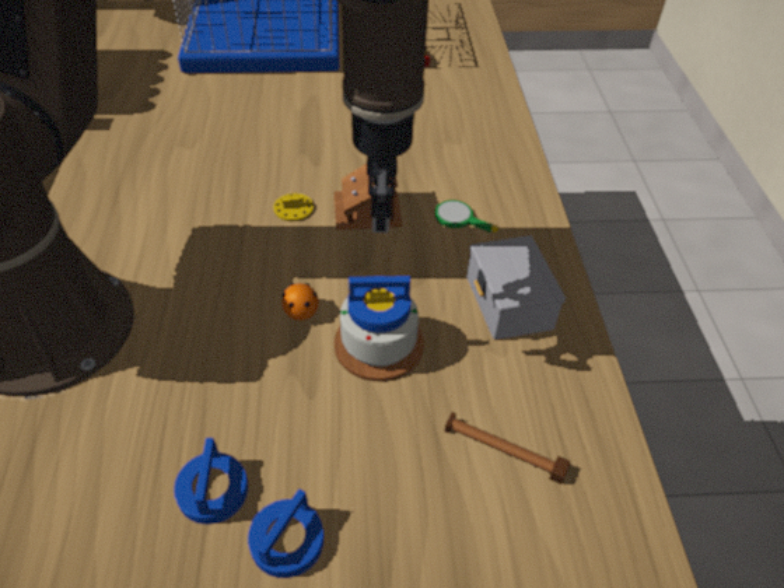

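Run:
```python
from h import *
d=np.load("w19.npy",allow_pickle=True).item(); s=np.load("s19.npy",allow_pickle=True).item()
a=atz(d,399.5/1.4,207/1.4,160);b=atz(d,405.5/1.4,374/1.4,160)
print(a,b,(a+b)/2,np.linalg.norm(a-b),np.degrees(np.arctan2(*(a-b)[1::-1])))
crop(s,272,215,40,"pics/s19c.png",9)
print("expected bar-top corners side",[proj(s,[556.8+x,-59-6,160]) for x in (-46.5,46.5)],[proj(s,[556.8+x,-59-6,146]) for x in (-46.5,46.5)])
```

```text
[600.95 -59.27 160.  ] [510.54 -56.86 160.  ] [555.74 -58.07 160.  ] 90.43787991809417 -1.5324865646775028
pics/s19c.png origin 232 175 scale 9
expected bar-top corners side [(np.float64(249.03677172293288), np.float64(201.56238413055638)), (np.float64(293.65068282517524), np.float64(200.34561161041572))] [(np.float64(249.17929387935138), np.float64(206.15780144253648)), (np.float64(293.3388523865743), np.float64(204.93664687186657))]
```

View pics/s19c.png

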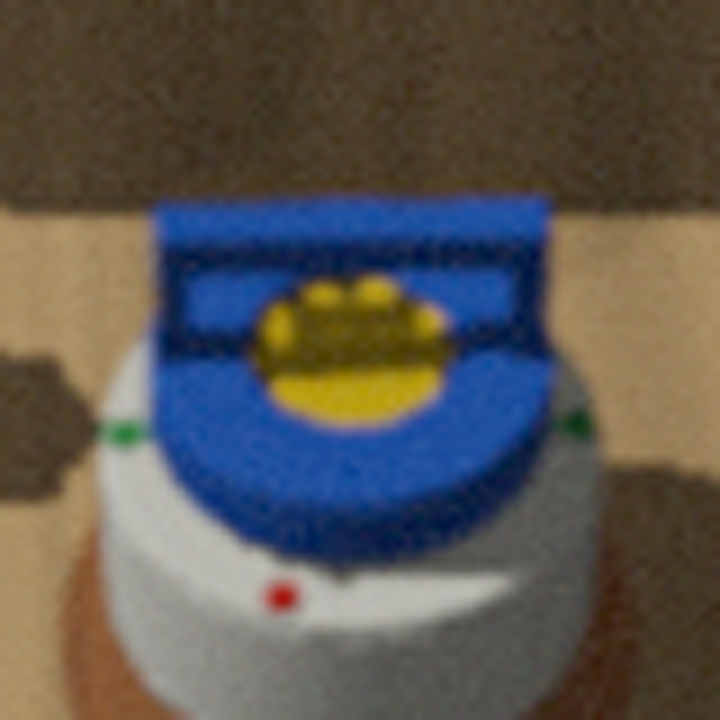

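Run:
```python
from h import *
print(workorder.close_job(), readout.observe()["t"])
```

```text
the job is handed in; nothing more can be done
the job is handed in; nothing more can be done
```

The white pot is closed and the job is handed in at about 25 s of the 58 s allowed. No verdict was reported.

**What I did**
- **Disk:** I took the smaller yellow disk off the rack by its fin, with the tool tilted 20° because a square 35° grip was out of the wrist's range. I levelled it and set it in the mouth, fin up. It touched the floor at about 11 N. Side and wrist pictures then showed it flat with an even gap all round.
- **Ring:** I picked the leftmost of the three blue rings by its arch and lowered it with the arch over the red dots. I then turned it clockwise to the stop: the tool turned 73°, the last few degrees slipping in the grip. The moment rose to 0.73 N m at the end. I let go and backed off straight up.

**Last checks**
- **Arch and height:** The arch lies along the green dots, measured at -1.5° against -0.2° to -1.0° for the dots. The bar height in the side view fits fully down to about 1 pixel.
- **Everything else:** The gripper is clear at about 286 mm, with no force on it. The box, mirror toy, perch and ball look unmoved in the side picture; I did not measure them again.

**What disagreed**
- The cameras differed by about 2 mm on where the pot stands.
- The rack disk measured about 2 mm lower than the text says.
- My first picture with the disk over the pot was taken while the arm was still settling, so I measured again before inserting.

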